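# Reload the vial warmer and test its power trip

## Task

Take the empty carrier out of the vial warmer and put it in the grey return tray, then seat every vial carrier that stands on the table fully down in a pocket of its own; a carrier goes in only one way round, with its side notch over the pocket's rib, so look or try it and turn it half round if it will not go down. Then put the clear cover fully down over the warmer's two pegs, press the test button on the power unit until its lever drops, and lift the lever back up to its rest. Leave the other things on the table where they are.

Things in the scene. Friction and masses are not known exactly. Their poses are not given: they have to be found in the camera images.
- carrier0_mid (a point): Vial carrier (may be absent), loose: upright aluminium block 48 (x) x 30 (y) x 55 mm (z), 0.2 kg, two vial caps 8 mm above its top; this is its centre, 27.5 mm up. A notch 12 wide, 7.5 deep, full height, in one long side, 12 mm off that side's middle: +y side at x=-12 on some, -y side at x=+12 on others. Grip its two ends (48 mm apart) in the upper half, so that fingers clear the pocket rim.
- carrier1_mid (a point): Vial carrier (may be absent), loose: upright aluminium block 48 (x) x 30 (y) x 55 mm (z), 0.2 kg, two vial caps 8 mm above its top; this is its centre, 27.5 mm up. A notch 12 wide, 7.5 deep, full height, in one long side, 12 mm off that side's middle: +y side at x=-12 on some, -y side at x=+12 on others. Grip its two ends (48 mm apart) in the upper half, so that fingers clear the pocket rim.
- carrier2_mid (a point): Vial carrier (may be absent), loose: upright aluminium block 48 (x) x 30 (y) x 55 mm (z), 0.2 kg, two vial caps 8 mm above its top; this is its centre, 27.5 mm up. A notch 12 wide, 7.5 deep, full height, in one long side, 12 mm off that side's middle: +y side at x=-12 on some, -y side at x=+12 on others. Grip its two ends (48 mm apart) in the upper half, so that fingers clear the pocket rim.
- carrier3_mid (a point): Vial carrier (may be absent), loose: upright aluminium block 48 (x) x 30 (y) x 55 mm (z), 0.2 kg, two vial caps 8 mm above its top; this is its centre, 27.5 mm up. A notch 12 wide, 7.5 deep, full height, in one long side, 12 mm off that side's middle: +y side at x=-12 on some, -y side at x=+12 on others. Grip its two ends (48 mm apart) in the upper half, so that fingers clear the pocket rim.
- spent_mid (a point): Empty carrier: the same block, 48 x 30 x 55 mm, without caps, only two dark holes in its top; at the start it is seated in the warmer's middle pocket. This point is its centre, 27.5 mm above its underside.
- pocket0 (a point): Floor centre of one of the warmer's 3 like pockets (42 mm apart along y), 25 mm above the table: 52 (x) x 34 (y), 15 mm deep, rim 40 mm above the table. A rib 8 wide, 6.5 thick on its +y wall at x=-12 mm has its top 4 mm below the rim: a carrier the wrong way round stops there, 11 mm above the floor. The warmer is fixed: white base 120 x 225 x 22 mm, z up.
- pocket1 (a point): Floor centre of one of the warmer's 3 like pockets (42 mm apart along y), 25 mm above the table: 52 (x) x 34 (y), 15 mm deep, rim 40 mm above the table. A rib 8 wide, 6.5 thick on its +y wall at x=-12 mm has its top 4 mm below the rim: a carrier the wrong way round stops there, 11 mm above the floor. The warmer is fixed: white base 120 x 225 x 22 mm, z up.
- pocket2 (a point): Floor centre of one of the warmer's 3 like pockets (42 mm apart along y), 25 mm above the table: 52 (x) x 34 (y), 15 mm deep, rim 40 mm above the table. A rib 8 wide, 6.5 thick on its +y wall at x=-12 mm has its top 4 mm below the rim: a carrier the wrong way round stops there, 11 mm above the floor. The warmer is fixed: white base 120 x 225 x 22 mm, z up.
- cover_seat (a point): Where the cover's grip point comes to be when the cover is fully down: over the middle pocket, 122 mm above the table; its axes are the warmer's. Two pegs, 10 mm across with pointed tops, 26 mm high, stand on the warmer's base (22 mm above the table) at y = +90 and -90 mm from here.
- cover_grip (a point): Clear cover, loose, 0.25 kg: open-bottomed box 92 (x) x 150 (y) x 78 mm, inside 74 high, with 13 mm peg holes in two ears at its foot at y=+90 and -90 mm (210 mm over the ears); fits either way round. On top a solid grip bar 12 (x) x 70 (y) x 36 mm high. This point is in the bar, 14 mm below its top, 22 mm above the top plate, 100 mm above the cover's underside.
- tray_in (a point): Return tray, fixed, grey, 130 (x) x 110 (y) mm, walls 4 mm thick and 22 mm high: centre of its inner floor, 4 mm above the table.
- test_top (a point): Top centre of the round test button (24 mm across) on the power unit, a fixed grey box 100 (x) x 130 (y) x 55 mm high; 71 mm above the table when out. Pressed straight down, travel 7 mm against a spring of 1.5 to 5 N; the lever tips over at about 5 mm. The button is 60 mm to the -y side of the lever.
- test (a joint): Test button travel, 0 out, 0.007 m fully in.
- lever (a joint): Trip lever: 0 rad standing up at rest (leaning 0.15 rad back towards the unit's +x), 1.25 rad dropped forward to the unit's -x. It turns freely and falls to whichever stop it leans to (upright at 0.15).
- lever_grip (a point): Middle of the lever's black handle, 14 mm wide (along the hinge) x 12 x 26 mm long, 60 mm from the hinge axis; when dropped it hangs over the unit's front edge 77 mm above the table. Its axes turn with the lever.
- lever_hinge (a point): Lever's hinge axis on the power unit, 50 mm above the table, at the middle of the handle's width; the axes are the unit's: the hinge runs along y, z is up, the lever drops towards -x.
- flask: Bystander, loose, to be left alone: amber jar 44 across, 70 high (mm); origin at the middle of its underside.
- tape: Bystander, loose, to be left alone: paper tape roll, 80 across, 25 high (mm); origin at the middle of its underside.
- swabs: Bystander, loose, to be left alone: cardboard box 70 x 100 x 45 high (mm); origin at the middle of its underside.
- gel: Bystander, loose, to be left alone: white bottle 60 across, 150 high (mm); origin at the middle of its underside.
- beaker: Bystander, loose, to be left alone: white cup 64 across, 80 high (mm); origin at the middle of its underside.
- timer: Bystander, loose, to be left alone: white timer 60 x 75 x 22 high (mm); origin at the middle of its underside.
There are look-alikes about, which are no part of the job. What is shaped like the part that bears carrier2_mid but green, red or turquoise is not meant.

How it is judged:
By the outcome, as a careful person would: the job done as asked, in the order asked, and still so for the second after the job is handed in, with the robot touching nothing.
Of carrier0, carrier1, carrier2, carrier3 only 2 to 3 are there at a start; the rules pass over those that are not, and their reading is None.
At some moment in a run one of cover may be knocked a few centimetres aside while the robot is not near it.
Once in a run the grip may slacken for a moment while it holds something.
It also fails if it takes over 210 s, if anything falls off the work surface, if the arm or the gripper's body presses on something with over 40 N, if the wrist force passes 120 N, or if a joint passes its speed limit or range.

## Robot

A 6-joint arm with a two-finger parallel gripper is mounted at the origin on the work surface. World frame = base frame: x ahead of the robot, y to its left, z up, the work surface at z = 0. Lengths are in mm, angles in rad, forces in N, time in s.
With the tool pointing down it reaches from about 275 to 750 mm from the base axis. Payload 10.2 kg.
Tool frame: the origin (TCP) lies at the very end of the fingers, on their centre line; the grasp point (between the pads) lies 19 mm behind it (ctrl.grip_depth is the distance from the TCP to the grasp point, in mm); z points along the fingers, x is the direction in which the jaws open and shut, and the axes are right-handed (so a half turn about z gives the same grasp; the last joint's range is limited). The gripper opens to 85 mm and grips with 20 to 120 N. Pads are 22 mm wide; open, the fingers measure 114 mm over their backs; the gripper's body (76 mm by 85 mm) begins 54 mm behind the grasp point. The pads swing forward as they close: fully open they stand 13 mm farther back than shut.
Start: joints at [1.01, 0.313, 1.498, -0, 1.331, -0.223], TCP at [174.004, 495.332, 231.294] pointing down, gripper open.
Joint ranges: [-2.94, 2.94], [-0.97, 2.17], [0.19, 2.56], [-1.23, 4.37], [0.02, 3.11], [-2.88, 2.88]. Speed limits (rad/s): [2.39, 2.39, 3.01, 3.14, 3.14, 3.14].

## Interface

Orientations are given as a unit quaternion [w, x, y, z].
In Python, from rig import ctrl gives the robot as it stands.
- The arm moves only by the tool play_rows, never from a script. Its argument "motion" is a list of rows, each a list of 2 entries, a list of its own where there are three numbers: the shift along the tool's x, y, z in mm, then the turn, a rotation vector about the tool's x, y, z in degrees. A call has 1 to 20 rows; each row shifts and turns the commanded pose from where the row before left it, along the tool's axes as they then stand; what a row does not reach is not made up. A row lasts 1/12 s, in which the tool goes at most 41.7 mm and 7.16 degrees, less where a joint would pass 70% of its speed; a pose out of reach is approached as far as the arm can. A call with a gripper value outside its range is refused whole. "fingers" is the finger opening in mm, from 0 to 85.4, set as the call begins (left out, the last holds). The fingers move at their own pace and stop on an object; "squeeze" is the grip in N (left out, the last holds). Time passes only in rows, so rows that do not move let the fingers close. It gives the time, the measured TCP pose, the force and the opening at its end, in the units of the state.
- ctrl.sense(): the state, without advancing time (a new reading comes with each control period).
- ctrl.capture(name): name is "scene" or "top" or "wrist"; returns the picture (480x640x3 uint8, red, green, blue); there is no depth.
- ctrl.get_calibration(name): a dict with "K" (3x3 intrinsics, pixels), "R" (3x3) and "t" (3): a world point X has camera coordinates R X + t; the wrist camera has in their place "tool_from_camera" (4x4, takes a point from camera to tool coordinates, whose origin is the TCP and whose axes are the tool frame's). Camera axes: x right, y down, z forward; pixel columns grow to the right and rows downward; lengths in mm; the calibration is good to about 2 mm. The wrist camera is an equidistant fisheye: a pixel r from the principal point sees the ray r / f radians off the axis. A picture is of the moment at which its call begins: read the wrist's pose just before it. get_calibration takes no time and is no camera call.
- ctrl.finish_job(): hands the job in, once; it reports no verdict.
Trained networks look in the newest picture that a camera, given by its name, has taken for a name from the list of things; names that differ only in an ending like _2 or _b are one class to them, and where a whole thing is asked for, a point or a joint stands for the part that bears it (a point fixed in the world has none). Each returns a list of dicts, best first, with "p" (0 to 1); they miss things now and then, are a little off and sometimes report something else, mostly with a low value. They report only what shows in the picture. A call takes as long as a camera call. They do not tell look-alikes from the thing itself.
- ctrl.spot_in(camera, name): "position" ([column, row] as shares, 0 to 1, of the picture: columns of its width, rows of its height, amid what is visible of it).
The state is a dict: "time_s": time; "joints": joint angles; "dq": joint speeds; "tau": joint torques, N m; "eef_pos": TCP position; "ee_rot": TCP orientation; "force": force on the tool from outside, world axes, zero at the start; "wrist_torque": the same for the moment, N m; "grip_width": opening from 0.0 (shut) to 1.0 (fully open).
Only numpy, scipy, OpenCV 4.12 (cv2) and the standard library are available. Lean on these libraries where they do the work, as an engineer would, in place of code of your own. Each camera call takes 0.05 s, during which the arm holds its last target. There are 200 camera calls.

## Working session

There is one attempt and no reset: what is moved stays moved. The work goes in short steps, Python scripts to look and compute and a tool call to move; the robot and the scene stay as the last step left them, time stands still between calls to the robot, and variables do not carry over. Pictures are saved under pics/ and viewed, about 12 in all and at most 16, crops included, and the job is handed in when it is done.

Besides the shell and the picture viewer there is one more tool, called after "Emit:" as name([rows], argument=value, ...), one row to a line, values as JSON. play_rows: Moves the arm, as the interface text tells. Its arguments: {"type":"object","properties":{"motion":{"type":"array"},"fingers":{"type":"number"},"squeeze":{"type":"number"}},"required":["motion"]}

```bash
ls; mkdir -p pics
cat > h.py <<'E'
import numpy as np, cv2, json
from rig import ctrl
def pic(n,f):
    im=ctrl.capture(n); cv2.imwrite('pics/'+f,cv2.cvtColor(im,cv2.COLOR_RGB2BGR)); return im
def ray(cam,px):
    c=ctrl.get_calibration(cam);K=np.array(c["K"],float)
    if cam=="wrist":
        x=(px[0]-K[0,2])/K[0,0];y=(px[1]-K[1,2])/K[1,1];r=np.hypot(x,y)
        d=np.array([np.sin(r)*x/max(r,1e-9),np.sin(r)*y/max(r,1e-9),np.cos(r)])
        s=ctrl.sense();T=np.array(c["tool_from_camera"],float)
        from scipy.spatial.transform import Rotation as Ro
        q=s["ee_rot"];R=Ro.from_quat([q[1],q[2],q[3],q[0]]).as_matrix()
        return R@T[:3,3]+np.array(s["eef_pos"]),R@T[:3,:3]@d
    R=np.array(c["R"],float);t=np.array(c["t"],float)
    return -R.T@t,R.T@np.linalg.inv(K)@np.array([px[0],px[1],1.])
def onz(cam,px,z):
    o,d=ray(cam,px);return (o+d*(z-o[2])/d[2])[:2].round(1)
def spot(cam,n):
    return [(round(a["p"],2),(np.array(a["position"])*[640,480]).round(1)) for a in ctrl.spot_in(cam,n)]
E
python3 - <<'E'
from h import *
print(ctrl.sense())
pic("top","top0.png");pic("scene","scene0.png")
for n,z in [("carrier2_mid",40),("spent_mid",55),("cover_grip",100),("tray_in",4),("test_top",71),("lever_grip",100),("pocket0",25),("cover_seat",25)]:
    for p,x in spot("top",n): print(n,p,x,onz("top",x,z))
E
```

```text
pics
{'time_s': 0.0, 'joints': array([ 1.00959770e+00,  3.13436307e-01,  1.49841768e+00,  6.54416127e-06,
        1.33100092e+00, -2.23386548e-01]), 'dq': array([-0.00116264,  0.00172577,  0.00209368, -0.00111767, -0.00130796,
        0.00090197]), 'tau': array([-1.17176191e-03, -4.12258458e+01, -2.59744585e+01, -2.35593934e-04,
        4.11848261e-03,  9.16201174e-06]), 'eef_pos': array([173.86426183, 495.10998199, 230.74938757]), 'ee_rot': array([ 2.38823133e-04,  8.15911931e-01,  5.78175857e-01, -5.84204067e-04]), 'force': array([ 0.17517435, -0.5378115 , -0.73868853]), 'wrist_torque': array([-0.00226288,  0.01428361,  0.04968488]), 'grip_width': 0.9995645657414036}
carrier2_mid 0.88 [386.8 314.5] [ 386.3 -139.3]
carrier2_mid 0.88 [377.7 249.8] [ 515.1 -119.4]
carrier2_mid 0.72 [443.2 316.6] [ 384.9 -251.6]
carrier2_mid 0.69 [422.5 269.6] [ 477.4 -209.7]
carrier2_mid 0.18 [158.5 251.9] [500.2 322. ]
spent_mid 0.73 [318.9 176.7] [658.    2.4]
cover_grip 0.69 [508.  268.2] [ 482.2 -356.6]
cover_grip 0.66 [309.9 182.5] [636.5  19.6]
tray_in 0.63 [433.7 190.2] [ 646.1 -240. ]
tray_in 0.32 [493.2 150.5] [ 734.  -365.2]
lever_grip 0.26 [344.4 279.9] [452.8 -49.8]
pocket0 0.85 [310.  181.3] [654.5  20.4]
cover_seat 0.94 [310.8 181.4] [654.4  18.8]
cover_seat 0.47 [236.5 113. ] [795.4 177.5]
```

View pics/top0.png

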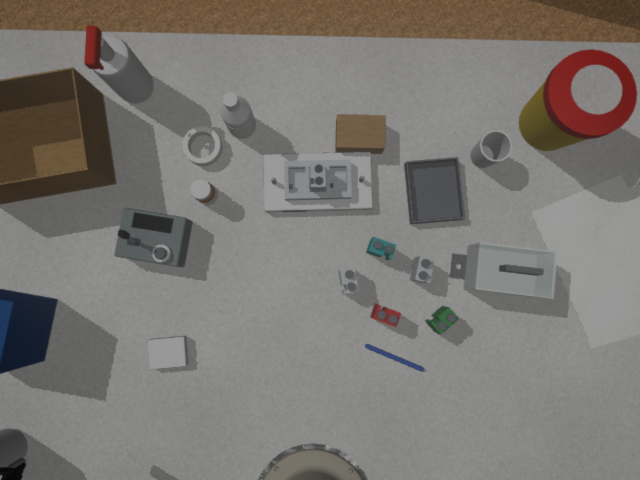

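View pics/scene0.png

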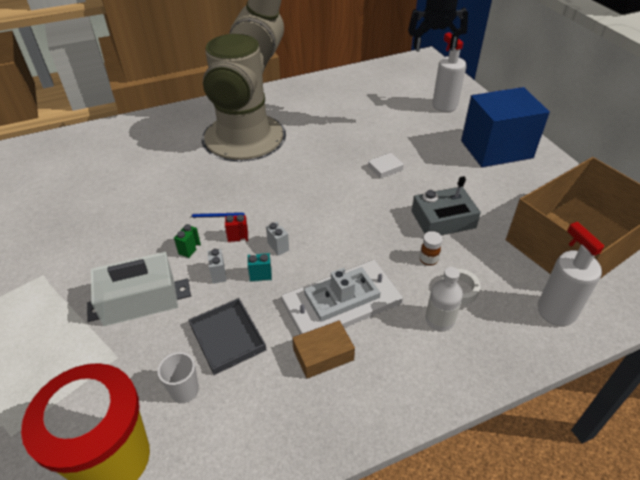

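Top view: genuine aluminium carriers at (348,281) and (423,269). Look-alikes are turquoise (381,247), red (386,315) and green (442,320). Warmer is at (318,181) with the empty carrier at (318,177), tray at (434,190), cover at (508,268), power unit at (155,237). Next I'll look closer with the wrist camera.

```bash
cat >> h.py <<'E'
from scipy.spatial.transform import Rotation as Ro
def rot(s=None):
    q=(s or ctrl.sense())["ee_rot"];return Ro.from_quat([q[1],q[2],q[3],q[0]])
def go(p,yaw,n=None):
    "target TCP p, tool-x yaw deg (pointing down); prints per-row shift & turn for n rows (turn applied as last/separate)"
    s=ctrl.sense();R=rot(s);a=np.radians(yaw)
    G=np.array([[np.cos(a),np.sin(a),0],[np.sin(a),-np.cos(a),0],[0,0,-1]])
    d=R.inv().apply(np.array(p)-s["eef_pos"]);r=(R.inv()*Ro.from_matrix(G)).as_rotvec(degrees=True)
    x=R.as_matrix()[:,0];print("yaw now",np.degrees(np.arctan2(x[1],x[0])).round(2),"pos",s["eef_pos"].round(1),"F",s["force"].round(1),"w",round(s["grip_width"]*85.4,1),"t",round(s["time_s"],1))
    print("shift tool",d.round(1),"turn",r.round(2),"q6",round(s["joints"][5],2))
E
python3 - <<'E'
from h import *
go([540,-90,330],0)
print(ctrl.get_calibration("wrist"))
E
```

```text
yaw now 70.65 pos [174.  495.3 231.3] F [-0.   0.5 -0.8] w 85.5 t 0.5
shift tool [-431.   539.3  -98.7] turn [ 0.    0.   70.65] q6 -0.22
{'K': array([[371.64829954,   0.        , 320.58515263],
       [  0.        , 371.64829954, 232.3638546 ],
       [  0.        ,   0.        ,   1.        ]]), 'tool_from_camera': array([[ 9.99998611e-01, -9.67313004e-04,  1.35760788e-03,
        -5.92668801e-01],
       [ 5.04748089e-04,  9.51889326e-01,  3.06441604e-01,
        -7.90955300e+01],
       [-1.58871739e-03, -3.06440493e-01,  9.51888491e-01,
        -1.42574771e+02],
       [ 0.00000000e+00,  0.00000000e+00,  0.00000000e+00,
         1.00000000e+00]])}
```

Emit:
play_rows([
  [[-21.5,27,-5],[0,0,0]],
  [[-21.5,27,-5],[0,0,0]],
  [[-21.5,27,-5],[0,0,0]],
  [[-21.5,27,-5],[0,0,0]],
  [[-21.5,27,-5],[0,0,0]],
  [[-21.5,27,-5],[0,0,0]],
  [[-21.5,27,-5],[0,0,0]],
  [[-21.5,27,-5],[0,0,0]],
  [[-21.5,27,-5],[0,0,0]],
  [[-21.5,27,-5],[0,0,0]],
  [[-21.5,27,-5],[0,0,0]],
  [[-21.5,27,-5],[0,0,0]],
  [[-21.5,27,-5],[0,0,0]],
  [[-21.5,27,-5],[0,0,0]],
  [[-21.5,27,-5],[0,0,0]],
  [[-21.5,27,-5],[0,0,0]],
  [[-21.5,27,-5],[0,0,0]],
  [[-21.5,27,-5],[0,0,0]],
  [[-21.5,27,-5],[0,0,0]],
  [[-21.5,27,-5],[0,0,0]],
])

```text
time_s: 2.17
eef_pos: [541.6, -91.0, 331.5]
ee_rot: [0.0, 0.816, 0.578, 0.0]
force: [0.2, 0.3, 0.5]
grip_width: 0.999
```

Emit:
play_rows([
  [[0,0,0],[0,0,7.1]],
  [[0,0,0],[0,0,7.1]],
  [[0,0,0],[0,0,7.1]],
  [[0,0,0],[0,0,7.1]],
  [[0,0,0],[0,0,7.1]],
  [[0,0,0],[0,0,7.1]],
  [[0,0,0],[0,0,7.1]],
  [[0,0,0],[0,0,7.1]],
  [[0,0,0],[0,0,7.1]],
  [[0,0,0],[0,0,6.7]],
  [[0,0,0],[0,0,0]],
  [[0,0,0],[0,0,0]],
])

```text
time_s: 3.17
eef_pos: [541.0, -89.3, 331.3]
ee_rot: [0.0, 1.0, 0.002, -0.0]
force: [-0.2, -0.1, -0.6]
grip_width: 1.0
```

Run:
```python
from h import *
go([540,-90,330],0)
pic("wrist","w1.png")
for n,z in [("carrier2_mid",55),("spent_mid",80),("cover_grip",115),("pocket0",40),("tray_in",4)]:
    for p,x in spot("wrist",n): print(n,p,x,onz("wrist",x,z))
```

```text
yaw now 0.25 pos [541.  -89.3 331.3] F [-0.2 -0.1 -0.6] w 85.4 t 3.2
shift tool [-1.   0.7  1.3] turn [0.   0.   0.25] q6 -0.38
carrier2_mid 0.95 [306.5 210.3] [ 524.1 -118.4]
carrier2_mid 0.91 [207.7 293.6] [ 393.7 -229.7]
carrier2_mid 0.81 [274.  272.5] [ 483.1 -197.6]
carrier2_mid 0.73 [200.  222.6] [ 393.9 -133.3]
spent_mid 0.69 [428.6 103.5] [655.5   7.5]
cover_grip 0.89 [278.4 360.1] [ 490.3 -287. ]
pocket0 0.84 [399.9 113.1] [632.6  -4.2]
tray_in 0.98 [390.7 280.1] [ 639.6 -232.2]
```

View pics/w1.png

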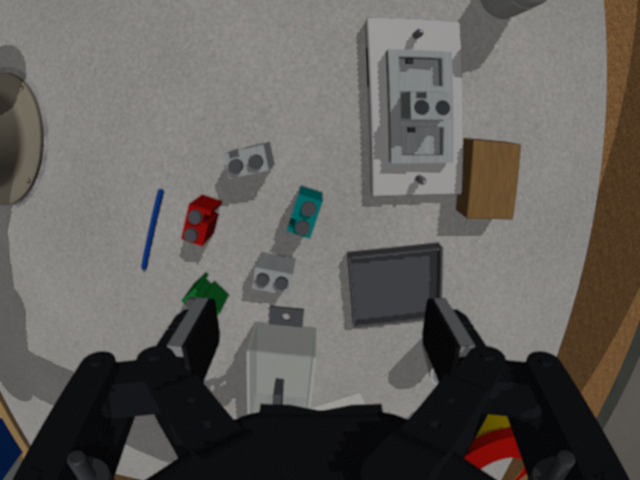

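Right = +x, up = +y. The warmer is at (415,108), with pegs at (418,34) and (420,180). Rib marks at (409,61) and (411,130) put the ribs on the +y walls at −x. Real carriers are at (249,160) and (272,275), the tray at (395,285) and the cover at (280,365). One close crop of carriers and warmer follows.

Run:
```python
import cv2,numpy as np
im=cv2.imread('pics/w1.png')
f=lambda x,y,w,h,k:cv2.resize(im[y:y+h,x:x+w],None,fx=k,fy=k,interpolation=cv2.INTER_CUBIC)
a=f(215,125,75,75,5); b=f(235,240,75,75,5); c=f(360,15,110,190,3)
o=np.zeros((600,760,3),np.uint8);o[:300,:375]=a[:300];o[300:600,:375]=b[:300];o[:570,390:720]=c
cv2.imwrite('pics/c1.png',o)
```

```text
(no output)
```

View pics/c1.png

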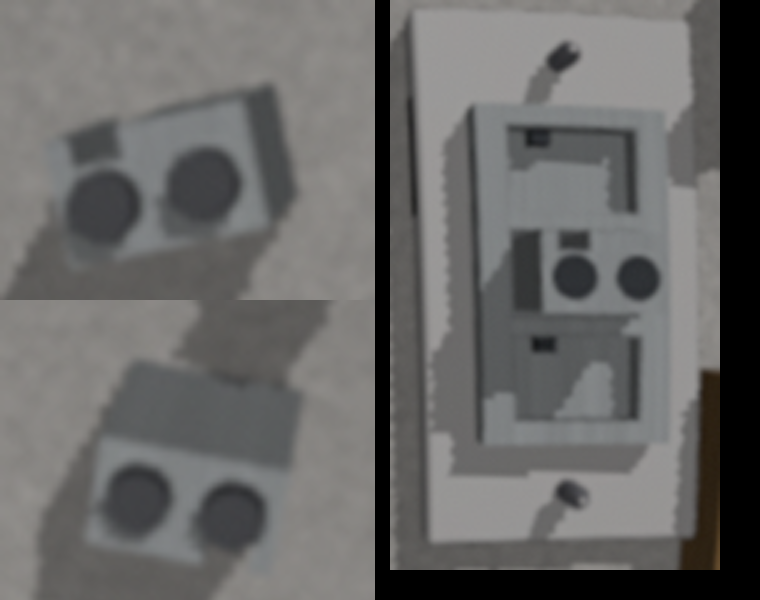

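A's notch shows on its +y side at −x (crop 95,140), matching the ribs. B's +y face is plain and its notch seems to be at lower right (240,560), so it needs a half turn. In the warmer crop, the ribs are at (537,137) and (543,345), and the empty carrier's notch is at (573,240).

Run:
```python
from h import *
def quad(n,pts,k,ox,oy,dx,dy,z):
    P=np.array([onz("wrist",((x-dx)/k+ox,(y-dy)/k+oy),z) for x,y in pts])
    e=(P[1]-P[0]+P[2]-P[3])/2; f=(P[0]-P[3]+P[1]-P[2])/2
    print(n,"c",P.mean(0).round(1),"len",np.hypot(*e).round(1),np.hypot(*f).round(1),"yaw",np.degrees(np.arctan2(e[1],e[0])).round(1),np.degrees(np.arctan2(-f[0],f[1])).round(1))
quad("A",[(50,140),(245,98),(270,222),(75,268)],5,215,125,0,0,55)
quad("B",[(100,437),(290,468),(268,575),(88,542)],5,235,240,0,300,55)
quad("W",[(475,105),(663,113),(668,440),(482,438)],3,360,15,390,0,40)
quad("base",[(414,10),(690,22),(698,534),(430,542)],3,360,15,390,0,22)
quad("spent",[(543,232),(657,230),(660,314),(545,313)],3,360,15,390,0,80)
for p in [(575,45),(568,488)]: print("peg",onz("wrist",((p[0]-390)/3+360,p[1]/3+15),44))
# tray
P=[(346,253),(441,244),(442,314),(355,327)]
print("tray",np.mean([onz("wrist",p,22) for p in P],0))
# top-camera cross-check
for p,z,n in [((348,281),55,"A"),((424.5,266),63,"B"),((318,177),80,"spent"),((308,181),40,"W")]: print(n,onz("top",p,z))
```

```text
A c [456.  -60.3] len 47.0 29.7 yaw 11.2 9.3
B c [ 480.1 -209.6] len 47.1 30.1 yaw -10.2 -11.0
W c [659.5   6. ] len 77.5 132.9 yaw 2.0 2.4
base c [660.8   5.9] len 118.3 221.5 yaw 2.9 2.7
spent c [658.2   5.2] len 43.3 30.0 yaw 4.1 3.2
peg [657.4  97.7]
peg [658.5 -80. ]
tray [ 645.675 -233.55 ]
A [451.  -59.8]
B [ 483.9 -208.4]
spent [651.9   4.3]
W [651.9  24.3]
```

Emit:
play_rows([
  [[15,-12,20],[0,0,-0.3]],
  [[15,-12,20],[0,0,-0.3]],
  [[15,-12,20],[0,0,-0.3]],
  [[15,-12,20],[0,0,-0.3]],
  [[15,-12,20],[0,0,-0.3]],
  [[15,-12,20],[0,0,-0.3]],
  [[15,-12,20],[0,0,-0.3]],
  [[13,-11.3,20],[0,0,-0.2]],
  [[0,0,0],[0,0,0]],
  [[0,0,0],[0,0,0]],
])

```text
time_s: 4.3
eef_pos: [656.9, 8.6, 170.2]
ee_rot: [-0.0, 1.0, 0.021, -0.001]
force: [-1.0, -0.6, 1.0]
grip_width: 0.999
```

Run:
```python
from h import *
go([659,6,160],2.5)
pic("wrist","w2.png")
for n,z in [("spent_mid",80),("pocket0",40)]:
    for p,x in spot("wrist",n): print(n,p,x,onz("wrist",x,z))
```

```text
yaw now 2.43 pos [656.9   8.6 170.2] F [-1.  -0.6  1. ] w 85.3 t 4.3
shift tool [ 2.   2.7 10.2] turn [-0.02  0.13 -0.07] q6 -0.21
spent_mid 0.92 [325.7 233.2] [660.  10.]
pocket0 0.73 [322.3 187.6] [657.2  32.7]
```

View pics/w2.png

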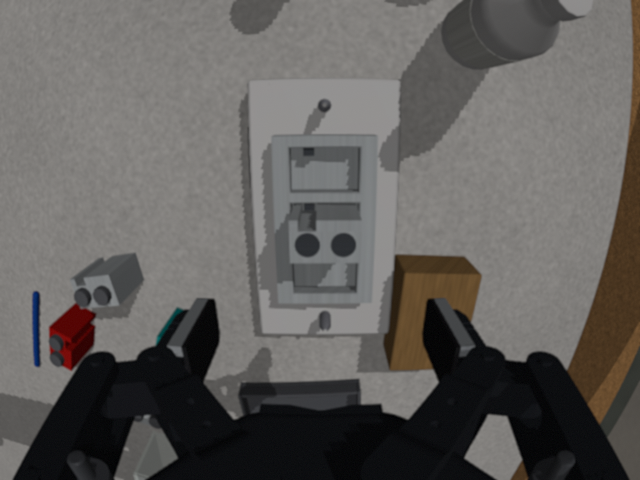

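The view is straight down on the warmer. The empty carrier's caps-free top is at (325,243), with pegs at (324,104) and (324,320) and the rim spanning (272..377, 136..304). The swab box sits just right of it, at x>395.

Run:
```python
from h import *
for n,P,z in [("rim",[(272,136),(377,135),(371,304),(279,304)],40),("base",[(249,80),(399,81),(388,334),(262,334)],22),("spent",[(288,222),(362,221),(361,263),(290,263)],80),("up pocket rim",[(289,147),(360,147),(359,191),(289,191)],40),("pegU",[(324,103)],47),("pegL",[(324,326),(324,314)],45),("swab",[(397,255),(463,255),(480,273),(395,265)],45)]:
    q=np.array([onz("wrist",p,z) for p in P]);print(n,q.mean(0).round(1),q.tolist())
print(onz("wrist",(324,326),47),onz("wrist",(324,311),47))
```

```text
rim [660.5   3.2] [[618.6, 70.5], [696.0, 74.5], [702.6, -64.7], [624.8, -67.5]]
base [660.7   3.5] [[596.9, 114.1], [714.0, 118.3], [725.5, -107.0], [606.5, -111.2]]
spent [660.2   3. ] [[634.9, 16.5], [683.8, 19.1], [685.4, -10.9], [636.7, -12.7]]
up pocket rim [658.2  47. ] [[631.4, 62.6], [683.9, 64.7], [685.1, 31.3], [632.2, 29.2]]
pegU [655.8  95.8] [[655.8, 95.8]]
pegL [663.3 -78.6] [[663.6, -84.6], [663.0, -72.6]]
swab [751.5 -22.9] [[718.6, -17.5], [775.2, -16.0], [794.4, -32.1], [717.9, -26.1]]
[663.5 -83.3] [662.8 -68.6]
```

Emit:
play_rows([
  [[0.5,1,10],[0,0,0]],
  [[0.5,1,10],[0,0,0]],
  [[0.5,1,15],[0,0,0]],
  [[0.5,1,15],[0,0,0]],
  [[0.5,0.7,15],[0,0,0]],
  [[0.4,0,15],[0,0,0]],
  [[0,0,15],[0,0,0]],
  [[0,0,15],[0,0,0]],
  [[0,0,8],[0,0,0]],
  [[0,0,5],[0,0,0]],
  [[0,0,0],[0,0,0]],
])

```text
time_s: 5.37
eef_pos: [659.7, 3.4, 47.2]
ee_rot: [-0.0, 1.0, 0.02, -0.001]
force: [-0.3, -0.7, -0.3]
grip_width: 1.003
```

Emit:
play_rows([
  [[0,0,0],[0,0,0]],
  [[0,0,0],[0,0,0]],
  [[0,0,0],[0,0,0]],
  [[0,0,0],[0,0,0]],
  [[0,0,0],[0,0,0]],
  [[0,0,0],[0,0,0]],
  [[0,0,0],[0,0,0]],
  [[0,0,0],[0,0,0]],
], fingers=30, squeeze=50)

```text
time_s: 6.03
eef_pos: [660.7, 3.5, 49.3]
ee_rot: [0.0, 1.0, 0.02, 0.001]
force: [-0.7, 0.2, 6.1]
grip_width: 0.554
```

Emit:
play_rows([
  [[0,0,-5],[0,0,0]],
  [[0,0,-10],[0,0,0]],
  [[0,0,-15],[0,0,0]],
  [[0,0,-15],[0,0,0]],
  [[0,0,-15],[0,0,0]],
  [[0,0,-15],[0,0,0]],
  [[0,0,-10],[0,0,0]],
  [[-2.4,23.6,0],[0,0,0]],
  [[-2.4,23.6,0],[0,0,0]],
  [[-2.4,23.6,0],[0,0,0]],
  [[-2.4,23.6,0],[0,0,0]],
  [[-2.4,23.6,0],[0,0,0]],
  [[-2.4,23.6,0],[0,0,0]],
  [[-2.4,23.6,0],[0,0,0]],
  [[-2.4,23.6,0],[0,0,0]],
  [[-2.4,23.6,0],[0,0,0]],
  [[-2.4,23.6,0],[0,0,0]],
  [[0,0,15],[0,0,0]],
  [[0,0,0],[0,0,0]],
])

```text
time_s: 7.62
eef_pos: [644.6, -233.9, 115.8]
ee_rot: [-0.001, 1.0, 0.02, -0.002]
force: [-0.7, 1.0, -2.6]
grip_width: 0.554
```

Run:
```python
from h import *
go([646,-233,28],2.5)
pic("wrist","w3.png")
for n,z in [("spent_mid",80),("tray_in",4),("carrier2_mid",55)]:
    for p,x in spot("wrist",n): print(n,p,x,onz("wrist",x,z))
```

```text
yaw now 2.24 pos [ 644.6 -233.9  115.8] F [-0.7  1.  -2.6] w 47.3 t 7.6
shift tool [ 1.8 -0.7 87.8] turn [-0.13  0.21 -0.26] q6 -0.56
spent_mid 0.76 [326.2 312.1] [ 649.1 -258.7]
tray_in 0.64 [322.9 209.4] [ 646.5 -219.4]
tray_in 0.19 [118.5 336.9] [ 462.1 -346.3]
carrier2_mid 0.93 [ 19.9 242. ] [ 415.9 -237.7]
carrier2_mid 0.86 [ 19.5 112. ] [ 431.7 -141.1]
carrier2_mid 0.77 [ 94.  197.1] [ 497.4 -202.6]
carrier2_mid 0.59 [140.   73.1] [ 535.1 -126.7]
```

View pics/w3.png

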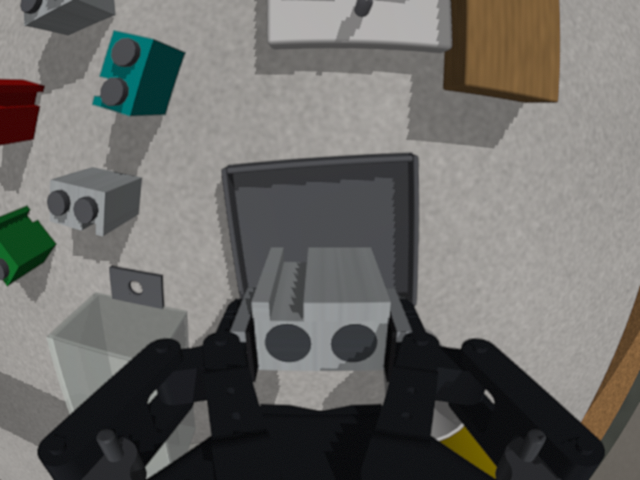

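The carrier is held centred over the tray (tray at about 225–417 × 155–330). Lowering it in.

Emit:
play_rows([
  [[0,0,15],[0,0,0]],
  [[0,0,20],[0,0,0]],
  [[0,0,20],[0,0,0]],
  [[0,0,15],[0,0,0]],
  [[0,0,10],[0,0,0]],
  [[0,0,5],[0,0,0]],
  [[0,0,2],[0,0,0]],
  [[0,0,0],[0,0,0]],
  [[0,0,0],[0,0,0]],
])

```text
time_s: 8.57
eef_pos: [646.4, -233.3, 32.4]
ee_rot: [0.0, 1.0, 0.021, 0.001]
force: [-0.4, 0.4, -1.7]
grip_width: 0.553
```

Emit:
play_rows([
  [[0,0,0],[0,0,0]],
  [[0,0,0],[0,0,0]],
  [[0,0,0],[0,0,0]],
  [[0,0,-10],[0,0,0]],
  [[0,0,-20],[0,0,0]],
  [[0,0,-20],[0,0,0]],
  [[0,0,-20],[0,0,0]],
  [[0,0,-20],[0,0,0]],
  [[0,0,-10],[0,0,0]],
  [[0,0,0],[0,0,0]],
], fingers=64)

```text
time_s: 9.4
eef_pos: [646.9, -233.7, 134.6]
ee_rot: [0.001, 1.0, 0.02, 0.002]
force: [-0.3, 0.5, 0.5]
grip_width: 0.753
```

Run:
```python
from h import *
go([480,-209.5,140],-10.5)
pic("wrist","w4.png")
for n,z in [("spent_mid",59),("carrier2_mid",55)]:
    for p,x in spot("wrist",n): print(n,p,x,onz("wrist",x,z))
```

```text
yaw now 2.35 pos [ 646.9 -233.7  134.6] F [-0.3  0.5  0.5] w 64.3 t 9.4
shift tool [-165.7  -31.    -6.2] turn [ 0.13 -0.27 12.85] q6 -0.56
spent_mid 0.68 [321.9 231.7] [ 645.4 -223.1]
spent_mid 0.68 [104.2 191.8] [ 500.4 -201.2]
spent_mid 0.18 [352.7  27.6] [ 657.9 -101.3]
carrier2_mid 0.92 [103.9 191.3] [ 497.6 -201.4]
carrier2_mid 0.67 [ 23.5 109. ] [ 423.7 -138.8]
carrier2_mid 0.64 [146.7  78.1] [ 533.3 -129.1]
carrier2_mid 0.61 [ 27.8 239.2] [ 413.1 -239.5]
```

Emit:
play_rows([
  [[-16.5,-3,0],[0,0,0]],
  [[-16.5,-3,0],[0,0,0]],
  [[-16.5,-3,0],[0,0,0]],
  [[-16.5,-3,0],[0,0,0]],
  [[-16.5,-3,0],[0,0,0]],
  [[-16.5,-3,0],[0,0,0]],
  [[-16.5,-3,0],[0,0,0]],
  [[-16.5,-3,0],[0,0,0]],
  [[-16.5,-3,0],[0,0,0]],
  [[-16.5,-3,0],[0,0,0]],
  [[0,0,0],[0,0,6.4]],
  [[0,0,0],[0,0,6.4]],
  [[0,0,0],[0,0,0]],
  [[0,0,0],[0,0,0]],
], fingers=80)

```text
time_s: 10.72
eef_pos: [479.5, -209.8, 130.5]
ee_rot: [-0.0, 0.996, -0.09, -0.001]
force: [-0.1, -0.2, 0.5]
grip_width: 0.937
```

Run:
```python
from h import *
go([480,-209.5,22],-10.5)
pic("wrist","w5.png")
for n,z in [("carrier2_mid",63)]:
    for p,x in spot("wrist",n): print(n,p,x,onz("wrist",x,z))
```

```text
yaw now -10.27 pos [ 479.5 -209.8  130.5] F [-0.1 -0.2  0.5] w 80.0 t 10.7
shift tool [  0.6  -0.3 108.5] turn [-0.04  0.08  0.23] q6 -0.46
carrier2_mid 0.93 [200.6 292.6] [ 395.9 -225.9]
carrier2_mid 0.82 [321.5 231.3] [ 481.5 -198.6]
carrier2_mid 0.71 [168.9 158.5] [ 399.9 -137.3]
```

View pics/w5.png

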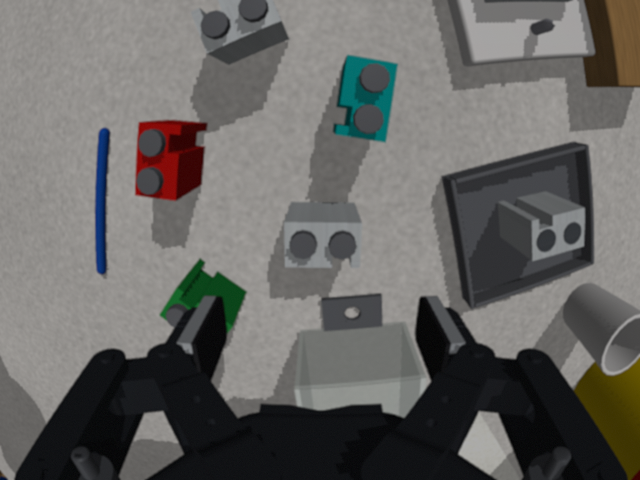

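Run:
```python
from h import *
print([ (n,onz("wrist",p,z)) for n,p,z in [("caps",(322.5,244),63),("tl",(284,222),55),("tr",(360,222),55),("bl",(287,267),55),("greenR",(245,290),55),("greenR",(245,290),20),("ear",(323,298),4),("ear",(380,296),4)]])
```

```text
[('caps', array([ 480.7, -206.5])), ('tl', array([ 459.5, -191.1])), ('tr', array([ 505.4, -199.4])), ('bl', array([ 455.1, -220.7])), ('greenR', array([ 423.8, -232.2])), ('greenR', array([ 412.7, -248.1])), ('ear', array([ 469.4, -273.3])), ('ear', array([ 515.6, -280.3]))]
```

Emit:
play_rows([
  [[0.7,-2,5],[0,0,0]],
  [[0,0,15],[0,0,0]],
  [[0,0,20],[0,0,0]],
  [[0,0,20],[0,0,0]],
  [[0,0,20],[0,0,0]],
  [[0,0,14],[0,0,0]],
  [[0,0,9],[0,0,0]],
  [[0,0,4.5],[0,0,0]],
  [[0,0,0],[0,0,0]],
], fingers=62)

```text
time_s: 11.57
eef_pos: [480.6, -207.9, 23.1]
ee_rot: [-0.0, 0.996, -0.091, -0.001]
force: [-0.1, 0.5, 0.4]
grip_width: 0.728
```

Emit:
play_rows([
  [[0,0,0],[0,0,0]],
  [[0,0,0],[0,0,0]],
  [[0,0,0],[0,0,0]],
  [[0,0,0],[0,0,0]],
  [[0,0,0],[0,0,0]],
  [[0,0,0],[0,0,0]],
], fingers=30)

```text
time_s: 12.07
eef_pos: [481.3, -208.4, 24.6]
ee_rot: [0.0, 0.996, -0.091, 0.001]
force: [-0.7, 0.4, 6.1]
grip_width: 0.553
```

Emit:
play_rows([
  [[0,0,-5],[0,0,0]],
  [[0,0,-15],[0,0,0]],
  [[0,0,-20],[0,0,0]],
  [[0,0,-20],[0,0,0]],
  [[0,0,-20],[0,0,0]],
  [[0,0,-20],[0,0,0]],
  [[0,0,-10],[0,0,0]],
  [[2.9,-19.6,0],[0,0,0]],
  [[2.9,-19.6,0],[0,0,0]],
  [[2.9,-19.6,0],[0,0,0]],
  [[2.9,-19.6,0],[0,0,0]],
  [[2.9,-19.6,0],[0,0,0]],
  [[2.9,-19.6,0],[0,0,0]],
  [[2.9,-19.6,0],[0,0,0]],
  [[2.9,-19.6,0],[0,0,0]],
  [[2.9,-19.6,0],[0,0,0]],
  [[2.9,-19.6,0],[0,0,0]],
  [[0,0,0],[0,0,0]],
])

```text
time_s: 13.57
eef_pos: [545.1, -17.8, 133.2]
ee_rot: [-0.0, 0.996, -0.09, -0.0]
force: [0.5, -0.2, -1.5]
grip_width: 0.555
```

Emit:
play_rows([
  [[0,0,0],[0,0,-7.1]],
  [[0,0,0],[0,0,-7.1]],
  [[0,0,0],[0,0,-7.1]],
  [[0,0,0],[0,0,-7.1]],
  [[0,0,0],[0,0,-7.1]],
  [[0,0,0],[0,0,-7.1]],
  [[0,0,0],[0,0,-7.1]],
  [[0,0,0],[0,0,-7.1]],
  [[0,0,0],[0,0,-7.1]],
  [[0,0,0],[0,0,-7.1]],
  [[0,0,0],[0,0,-7.1]],
  [[0,0,0],[0,0,-7.1]],
  [[0,0,0],[0,0,-7.1]],
  [[0,0,0],[0,0,-7.1]],
  [[0,0,20],[0,0,0]],
  [[0,0,20],[0,0,0]],
  [[0,0,20],[0,0,0]],
  [[0,0,20],[0,0,0]],
  [[0,0,20],[0,0,0]],
  [[0,0,5],[0,0,0]],
])

```text
time_s: 15.23
eef_pos: [543.0, -20.7, 25.7]
ee_rot: [-0.002, 0.714, 0.7, -0.002]
force: [-0.1, -0.2, -1.8]
grip_width: 0.552
```

Emit:
play_rows([
  [[0,0,0],[0,0,0]],
  [[0,0,0],[0,0,0]],
])

```text
time_s: 15.4
eef_pos: [545.2, -20.9, 29.4]
ee_rot: [0.0, 0.714, 0.701, 0.0]
force: [0.7, 0.3, -2.0]
grip_width: 0.552
```

Emit:
play_rows([
  [[0,0,2],[0,0,0]],
  [[0,0,1.5],[0,0,0]],
  [[0,0,0],[0,0,0]],
  [[0,0,0],[0,0,0]],
])

```text
time_s: 15.73
eef_pos: [545.1, -20.7, 25.7]
ee_rot: [0.0, 0.714, 0.701, 0.0]
force: [-0.2, -1.2, -1.5]
grip_width: 0.553
```

Emit:
play_rows([
  [[0,0,0],[0,0,0]],
  [[0,0,0],[0,0,0]],
  [[0,0,0],[0,0,0]],
  [[0,0,-10],[0,0,0]],
  [[0,0,-20],[0,0,0]],
  [[0,0,-20],[0,0,0]],
  [[0,0,-20],[0,0,0]],
  [[0,0,0],[0,0,0]],
], fingers=64)

```text
time_s: 16.4
eef_pos: [546.9, -21.1, 99.8]
ee_rot: [0.003, 0.714, 0.701, 0.002]
force: [-0.3, 0.0, 0.7]
grip_width: 0.752
```

Emit:
play_rows([
  [[0,0,0],[0,0,7]],
  [[0,0,0],[0,0,7]],
  [[0,0,0],[0,0,7]],
  [[0,0,0],[0,0,7]],
  [[0,0,0],[0,0,7]],
  [[0,0,0],[0,0,7]],
  [[0,0,0],[0,0,7]],
  [[0,0,0],[0,0,7]],
  [[0,0,0],[0,0,7]],
  [[0,0,0],[0,0,7]],
  [[0,0,0],[0,0,7]],
  [[0,0,0],[0,0,7]],
  [[0,0,0],[0,0,7]],
  [[0,0,0],[0,0,7]],
  [[0,0,0],[0,0,7]],
  [[0,0,0],[0,0,7]],
  [[0,0,0],[0,0,7]],
  [[0,0,0],[0,0,7]],
  [[0,0,0],[0,0,7]],
])

```text
time_s: 17.98
eef_pos: [544.9, -20.6, 95.5]
ee_rot: [0.0, 0.926, -0.378, 0.0]
force: [1.4, 0.3, 0.5]
grip_width: 0.75
```

Emit:
play_rows([
  [[0,0,0],[0,0,7]],
  [[0,0,0],[0,0,7]],
  [[0,0,0],[0,0,7]],
  [[0,0,0],[0,0,7]],
  [[0,0,0],[0,0,7]],
  [[0,0,0],[0,0,7]],
  [[0,0,0],[0,0,5]],
  [[0,0,0],[0,0,0]],
  [[0,0,0],[0,0,0]],
])

```text
time_s: 18.73
eef_pos: [544.9, -20.6, 95.4]
ee_rot: [0.0, -0.702, 0.713, -0.0]
force: [0.2, 0.8, -0.3]
grip_width: 0.748
```

Run:
```python
from h import *
go([545.2,-20.9,25],-90.8)
pic("wrist","w6.png")
for n,z in [("carrier2_mid",63)]:
    for p,x in spot("wrist",n): print(n,p,x,onz("wrist",x,z))
```

```text
yaw now -90.89 pos [544.9 -20.6  95.4] F [ 0.2  0.8 -0.3] w 63.9 t 18.7
shift tool [ 0.3 -0.3 70.4] turn [-0.   -0.   -0.09] q6 1.33
carrier2_mid 0.94 [480.7 280.3] [ 537.1 -109.5]
carrier2_mid 0.92 [577.8 392.8] [ 431.  -220.7]
carrier2_mid 0.68 [321.2 250. ] [557.2 -21.2]
carrier2_mid 0.57 [468.7 433.5] [ 409.2 -127.6]
```

View pics/w6.png

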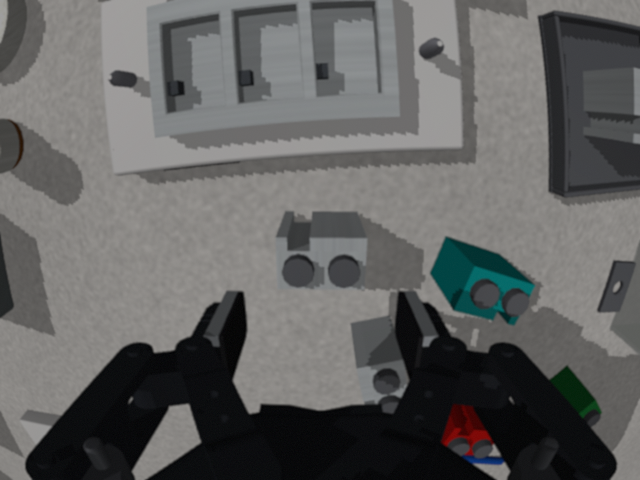

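B stands at (320,250) with its notch on the warmer side at left (300,232). With the tool turned from yaw −91° to 2.5° the notch matches the ribs. Regrasping.

Emit:
play_rows([
  [[0,0,15],[0,0,0]],
  [[0,0,20],[0,0,0]],
  [[0,0,20],[0,0,0]],
  [[0,0,10],[0,0,0]],
  [[0,0,6],[0,0,0]],
  [[0,0,0],[0,0,0]],
  [[0,0,0],[0,0,0]],
])

```text
time_s: 19.42
eef_pos: [545.3, -20.7, 24.9]
ee_rot: [0.0, -0.701, 0.713, -0.0]
force: [0.0, -1.0, 0.8]
grip_width: 0.75
```

Emit:
play_rows([
  [[0,0,0],[0,0,0]],
  [[0,0,0],[0,0,0]],
  [[0,0,0],[0,0,0]],
  [[0,0,0],[0,0,0]],
  [[0,0,0],[0,0,0]],
  [[0,0,-10],[0,0,0]],
  [[0,0,-20],[0,0,0]],
  [[0,0,-20],[0,0,0]],
  [[0,0,-20],[0,0,0]],
  [[0,0,-20],[0,0,0]],
  [[0,0,-20],[0,0,0]],
  [[0,0,0],[0,0,0]],
], fingers=30)

```text
time_s: 20.42
eef_pos: [546.5, -21.0, 138.5]
ee_rot: [0.002, -0.701, 0.713, -0.003]
force: [0.3, -0.3, -0.6]
grip_width: 0.55
```

Emit:
play_rows([
  [[0,0,0],[0,0,-7.1]],
  [[0,0,0],[0,0,-7.1]],
  [[0,0,0],[0,0,-7.1]],
  [[0,0,0],[0,0,-7.1]],
  [[0,0,0],[0,0,-7.1]],
  [[0,0,0],[0,0,-7.1]],
  [[0,0,0],[0,0,-7.1]],
  [[0,0,0],[0,0,-7.1]],
  [[0,0,0],[0,0,-7.1]],
  [[0,0,0],[0,0,-7.1]],
  [[0,0,0],[0,0,-7.1]],
  [[0,0,0],[0,0,-7.1]],
  [[0,0,0],[0,0,-7.1]],
  [[0,0,0],[0,0,0]],
  [[0,0,0],[0,0,0]],
])

```text
time_s: 21.67
eef_pos: [544.6, -20.6, 133.7]
ee_rot: [-0.0, 1.0, 0.009, -0.001]
force: [-0.5, 0.4, -1.9]
grip_width: 0.554
```

Run:
```python
from h import *
go([658.2,46.2,140],2.5)
```

```text
yaw now 1.03 pos [544.6 -20.6 133.7] F [-0.5  0.4 -1.9] w 47.3 t 21.7
shift tool [114.8 -64.7  -6.4] turn [-0.02  0.06 -1.47] q6 -0.27
```

Emit:
play_rows([
  [[14,-8,0],[0,0,0]],
  [[14,-8,0],[0,0,0]],
  [[14,-8,0],[0,0,0]],
  [[14,-8,0],[0,0,0]],
  [[14,-8,0],[0,0,0]],
  [[14,-8,0],[0,0,0]],
  [[14,-8,0],[0,0,0]],
  [[14,-8,0],[0,0,0]],
  [[2.8,-0.7,0],[0,0,0]],
  [[0,0,0],[0,0,-1.5]],
  [[0,0,0],[0,0,0]],
  [[0,0,0],[0,0,0]],
])

```text
time_s: 22.67
eef_pos: [657.9, 46.3, 134.0]
ee_rot: [-0.0, 1.0, 0.023, -0.0]
force: [0.5, 0.6, -1.8]
grip_width: 0.551
```

Run:
```python
from h import *
go([658.2,46.2,75],2.5)
pic("wrist","w7.png")
```

```text
yaw now 2.6 pos [657.9  46.3 134. ] F [ 0.5  0.6 -1.8] w 47.0 t 22.7
shift tool [ 0.4  0.1 59. ] turn [-0.    0.04  0.1 ] q6 -0.15
```

View pics/w7.png

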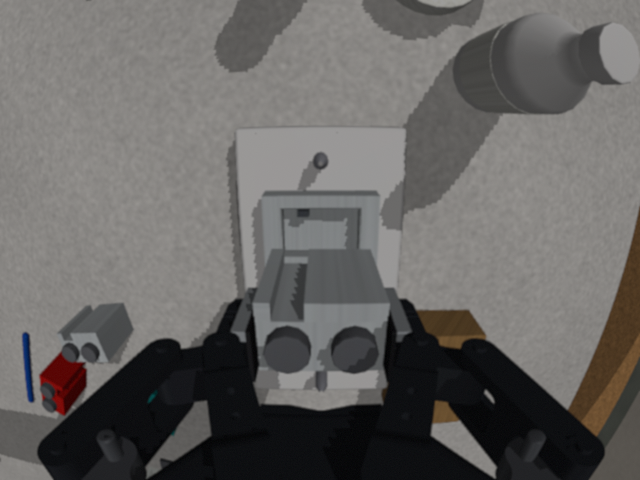

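Run:
```python
from h import *
for n,p,z in [("in l",(283,209),40),("in r",(360,209),40),("out l",(264,193),40),("out r",(378,193),40),("base l",(238,128),22),("base r",(405,129),22),("peg",(320,157),47),
 ("capL",(287,349),173),("capR",(354,349),173),("face bl",(276,250),110),("face br",(377,250),110)]: print(n,onz("wrist",p,z))
```

```text
in l [631.6  63.6]
in r [682.3  65.9]
out l [618.9  73.9]
out r [693.4  77.2]
base l [597.2 115.5]
base r [712. 120.]
peg [654.4  99.6]
capL [645.6  49.1]
capR [668.4  50.1]
face bl [635.1  61.1]
face br [683.7  63.2]
```

Emit:
play_rows([
  [[0,-0.5,15],[0,0,0]],
  [[0,0,15],[0,0,0]],
  [[0,0,15],[0,0,0]],
  [[0,0,10],[0,0,0]],
  [[0,0,5],[0,0,0]],
  [[0,0,2],[0,0,0]],
  [[0,0,2],[0,0,0]],
  [[0,0,2],[0,0,0]],
  [[0,0,0],[0,0,0]],
])

```text
time_s: 23.47
eef_pos: [658.4, 47.0, 68.6]
ee_rot: [0.0, 1.0, 0.024, 0.0]
force: [0.2, -0.1, -1.9]
grip_width: 0.553
```

Emit:
play_rows([
  [[0,0,2],[0,0,0]],
  [[0,0,2],[0,0,0]],
  [[0,0,2],[0,0,0]],
  [[0,0,2],[0,0,0]],
  [[0,0,2],[0,0,0]],
  [[0,0,2],[0,0,0]],
  [[0,0,0],[0,0,0]],
])

```text
time_s: 24.05
eef_pos: [658.1, 47.1, 55.7]
ee_rot: [-0.0, 1.0, 0.024, -0.0]
force: [0.1, -0.5, -2.1]
grip_width: 0.549
```

Emit:
play_rows([
  [[0,0,2],[0,0,0]],
  [[0,0,2],[0,0,0]],
  [[0,0,2],[0,0,0]],
  [[0,0,0],[0,0,0]],
  [[0,0,0],[0,0,0]],
])

```text
time_s: 24.47
eef_pos: [658.4, 47.0, 50.6]
ee_rot: [0.0, 1.0, 0.024, 0.0]
force: [-1.1, -0.2, 1.0]
grip_width: 0.551
```

Emit:
play_rows([
  [[0,0,0],[0,0,0]],
  [[0,0,0],[0,0,0]],
  [[0,0,0],[0,0,0]],
  [[0,0,-10],[0,0,0]],
  [[0,0,-20],[0,0,0]],
  [[0,0,-20],[0,0,0]],
  [[0,0,-20],[0,0,0]],
  [[0,0,-20],[0,0,0]],
  [[0,0,0],[0,0,0]],
], fingers=64)

```text
time_s: 25.22
eef_pos: [660.1, 46.9, 145.7]
ee_rot: [0.001, 1.0, 0.024, 0.004]
force: [-0.1, -0.3, 1.2]
grip_width: 0.75
```

Run:
```python
from h import *
go([455,-60,130],10.2)
pic("wrist","w8.png")
for n,z in [("carrier2_mid",63)]:
    for p,x in spot("wrist",n): print(n,p,x,onz("wrist",x,z),onz("wrist",x,88))
```

```text
yaw now 2.75 pos [660.1  46.9 145.7] F [-0.1 -0.3  1.2] w 64.1 t 25.2
shift tool [-210.1   96.9   14.1] turn [ 0.1  -0.45 -7.45] q6 -0.15
carrier2_mid 0.91 [ 62.8 376.2] [ 420.3 -100. ] [446.7 -74.5]
carrier2_mid 0.77 [319.6 237.7] [657.2  50.9] [656.8  59.3]
carrier2_mid 0.56 [170.4 416.5] [ 532.5 -123.4] [546.2 -95.3]
```

Emit:
play_rows([
  [[-21,9.7,1],[0,0,0]],
  [[-21,9.7,1],[0,0,0]],
  [[-21,9.7,1],[0,0,0]],
  [[-21,9.7,1],[0,0,0]],
  [[-21,9.7,1],[0,0,0]],
  [[-21,9.7,1],[0,0,0]],
  [[-21,9.7,1],[0,0,0]],
  [[-21,9.7,1],[0,0,0]],
  [[-21,9.7,1],[0,0,0]],
  [[-21,9.7,1],[0,0,0]],
  [[0,0,0],[0,0,-7]],
  [[0,0,0],[0,0,0]],
  [[0,0,0],[0,0,0]],
])

```text
time_s: 26.4
eef_pos: [453.1, -59.8, 129.9]
ee_rot: [-0.0, 0.997, 0.083, -0.0]
force: [-1.1, 0.6, 0.7]
grip_width: 0.751
```

Run:
```python
from h import *
go([455,-60,22],10.2)
im=pic("wrist","w9.png")
for n,z in [("carrier2_mid",63)]:
    for p,x in spot("wrist",n): print(n,p,x,onz("wrist",x,z))
```

```text
yaw now 9.56 pos [453.1 -59.8 129.9] F [-1.1  0.6  0.7] w 64.1 t 26.4
shift tool [  1.9   0.5 107.9] turn [-0.03  0.03 -0.64] q6 -0.56
carrier2_mid 0.81 [612.1 146.7] [642.9  47.9]
carrier2_mid 0.81 [384.4 330.6] [ 504.6 -109.9]
carrier2_mid 0.69 [187.5 421.5] [ 368.4 -231.9]
carrier2_mid 0.66 [225.6 287.7] [397.  -95.7]
carrier2_mid 0.5 [496.6 464.3] [ 666.9 -261.6]
```

View pics/w9.png

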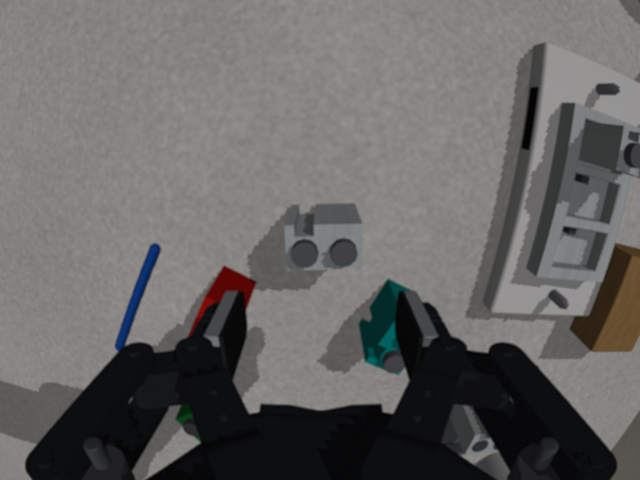

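Run:
```python
from h import *
for n,p,z in [("caps",(322.5,252),63),("topL",(285,236),55),("topR",(361,225),55),("teal",(388,281),20),("teal",(388,281),0),("red",(228,268),55),("red",(228,268),0)]: print(n,onz("wrist",p,z))
```

```text
caps [454.  -60.8]
topL [430.  -57.3]
topR [474.9 -42.5]
teal [510. -92.]
teal [ 515.5 -100.7]
red [396.  -85.3]
red [ 384.9 -111.2]
```

Emit:
play_rows([
  [[0.8,0.8,5],[0,0,0]],
  [[0,0,15],[0,0,0]],
  [[0,0,20],[0,0,0]],
  [[0,0,20],[0,0,0]],
  [[0,0,20],[0,0,0]],
  [[0,0,14],[0,0,0]],
  [[0,0,9],[0,0,0]],
  [[0,0,4],[0,0,0]],
  [[0,0,0],[0,0,0]],
])

```text
time_s: 27.25
eef_pos: [454.0, -60.4, 22.7]
ee_rot: [-0.0, 0.996, 0.085, -0.001]
force: [0.6, -0.3, 0.4]
grip_width: 0.749
```

Emit:
play_rows([
  [[0,0,0],[0,0,0]],
  [[0,0,0],[0,0,0]],
  [[0,0,0],[0,0,0]],
  [[0,0,0],[0,0,0]],
  [[0,0,0],[0,0,0]],
  [[0,0,-10],[0,0,0]],
  [[0,0,-20],[0,0,0]],
  [[0,0,-20],[0,0,0]],
  [[0,0,-20],[0,0,0]],
  [[0,0,-20],[0,0,0]],
  [[0,0,-20],[0,0,0]],
  [[0,0,0],[0,0,7]],
  [[0,0,0],[0,0,0]],
  [[0,0,0],[0,0,0]],
], fingers=30)

```text
time_s: 28.42
eef_pos: [453.8, -60.4, 133.4]
ee_rot: [-0.0, 1.0, 0.025, -0.0]
force: [-0.5, 0.2, -1.3]
grip_width: 0.559
```

Run:
```python
from h import *
go([660.2,5,134],2.7)
```

```text
yaw now 2.91 pos [453.8 -60.4 133.4] F [-0.5  0.2 -1.3] w 47.7 t 28.4
shift tool [209.5 -54.9  -0.6] turn [-0.01  0.01  0.21] q6 -0.44
```

Emit:
play_rows([
  [[21,-5.5,0],[0,0,0]],
  [[21,-5.5,0],[0,0,0]],
  [[21,-5.5,0],[0,0,0]],
  [[21,-5.5,0],[0,0,0]],
  [[21,-5.5,0],[0,0,0]],
  [[21,-5.5,0],[0,0,0]],
  [[21,-5.5,0],[0,0,0]],
  [[21,-5.5,0],[0,0,0]],
  [[21,-5.5,0],[0,0,0]],
  [[20.5,-5.4,0],[0,0,0]],
  [[0,0,0],[0,0,0.2]],
  [[0,0,0],[0,0,0]],
  [[0,0,0],[0,0,0]],
])

```text
time_s: 29.5
eef_pos: [659.9, 4.2, 132.5]
ee_rot: [-0.0, 1.0, 0.023, -0.001]
force: [-0.2, -0.1, -2.0]
grip_width: 0.554
```

Run:
```python
from h import *
go([660.2,5,70],2.7)
pic("wrist","w10.png")
```

```text
yaw now 2.64 pos [659.9   4.2 132.5] F [-0.2 -0.1 -2. ] w 47.3 t 29.5
shift tool [ 0.5 -0.8 62.5] turn [-0.02  0.12 -0.06] q6 -0.22
```

View pics/w10.png

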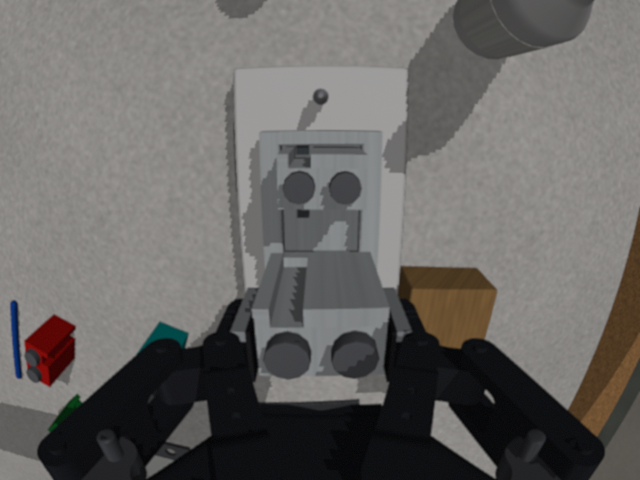

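B sits down in the +y pocket (320,180). A is held with its notch at (290,285), in line with the rib at (303,213). Lowering.

Emit:
play_rows([
  [[0.3,-0.7,15],[0,0,0]],
  [[0,0,15],[0,0,0]],
  [[0,0,15],[0,0,0]],
  [[0,0,10],[0,0,0]],
  [[0,0,5],[0,0,0]],
  [[0,0,2],[0,0,0]],
  [[0,0,2],[0,0,0]],
  [[0,0,2],[0,0,0]],
  [[0,0,2],[0,0,0]],
  [[0,0,2],[0,0,0]],
  [[0,0,2],[0,0,0]],
  [[0,0,2],[0,0,0]],
  [[0,0,0],[0,0,0]],
])

```text
time_s: 30.63
eef_pos: [660.8, 5.1, 58.8]
ee_rot: [-0.0, 1.0, 0.022, -0.0]
force: [-0.1, 0.6, -0.7]
grip_width: 0.551
```

Emit:
play_rows([
  [[0,0,2],[0,0,0]],
  [[0,0,2],[0,0,0]],
  [[0,0,2],[0,0,0]],
  [[0,0,2],[0,0,0]],
  [[0,0,2],[0,0,0]],
  [[0,0,0],[0,0,0]],
  [[0,0,0],[0,0,0]],
])

```text
time_s: 31.22
eef_pos: [661.0, 5.0, 49.2]
ee_rot: [-0.0, 1.0, 0.022, -0.0]
force: [-1.2, 0.4, -1.0]
grip_width: 0.554
```

Emit:
play_rows([
  [[0,0,1.5],[0,0,0]],
  [[0,0,0],[0,0,0]],
])

```text
time_s: 31.38
eef_pos: [661.1, 5.0, 49.2]
ee_rot: [0.0, 1.0, 0.022, 0.0]
force: [-5.2, -0.1, 9.1]
grip_width: 0.558
```

Emit:
play_rows([
  [[0,0,0],[0,0,0]],
  [[0,0,0],[0,0,0]],
  [[0,0,0],[0,0,0]],
  [[0,0,-10],[0,0,0]],
  [[0,0,-20],[0,0,0]],
  [[0,0,-20],[0,0,0]],
  [[0,0,-25],[0,0,0]],
  [[0,0,-25],[0,0,0]],
  [[0,0,-25],[0,0,0]],
  [[0,0,-25],[0,0,0]],
  [[0,0,-25],[0,0,0]],
  [[0,0,0],[0,0,0]],
  [[0,0,0],[0,0,0]],
], fingers=64)

```text
time_s: 32.47
eef_pos: [661.4, 5.0, 224.8]
ee_rot: [0.0, 1.0, 0.022, 0.002]
force: [0.3, -0.0, -1.1]
grip_width: 0.752
```

Run:
```python
from h import *
pic("wrist","w11.png");pic("top","top1.png")
for n,z in [("carrier2_mid",88)]:
    for p,x in spot("wrist",n): print(n,p,x,onz("wrist",x,z))
for p,x in spot("top","cover_grip"): print("cover",p,x,onz("top",x,78),onz("top",x,118))
print("w1-era bar",onz("top",(501,269),114),onz("top",(543,271),114))
# tune bar in top1
im=cv2.imread('pics/top1.png');cv2.imwrite('pics/v11.png',np.hstack([cv2.resize(im[220:320,420:580],None,fx=2.5,fy=2.5,interpolation=cv2.INTER_CUBIC),cv2.resize(cv2.imread('pics/w11.png')[80:400,200:440],None,fx=250/320,fy=250/320)]))
```

```text
carrier2_mid 0.85 [ 89.5 311.4] [433.6 -98.1]
carrier2_mid 0.82 [ 96.8 370.1] [ 420.7 -175.4]
carrier2_mid 0.8 [188.  311.1] [545.  -84.3]
carrier2_mid 0.73 [322.6 160. ] [659.2  51.3]
carrier2_mid 0.67 [313.1 185.9] [652.9  31.3]
cover 0.95 [506.3 269.7] [ 480.  -362.2] [ 478.7 -346.3]
w1-era bar [ 479.9 -338.1] [ 478.  -415.6]
```

View pics/v11.png

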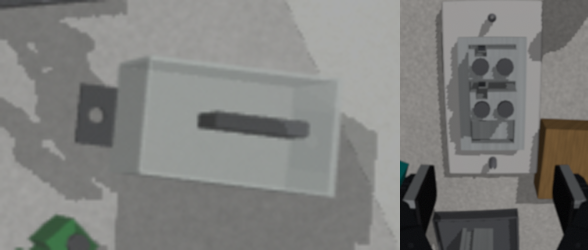

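Run:
```python
from h import *
go([478,-365,225],-5)
f=lambda x,y,z:onz("top",(x/2.5+420,y/2.5+220),z)
for n,a,b,z in [("edge far",(150,58),(338,80),78),("edge near",(140,173),(335,195),78),("bar",(200,122),(308,130),105)]:
    A,B=f(*a,z),f(*b,z);d=A-B;print(n,A,B,(A+B)/2,np.degrees(np.arctan2(-d[0],d[1])))
```

```text
yaw now 2.54 pos [660.6   5.  221.6] F [0.2 0.3 0.1] w 64.2 t 32.7
shift tool [-198.9  361.6   -3.1] turn [-0.02  0.12  7.54] q6 -0.21
edge far [ 530.  -311.7] [ 516.4 -456.5] [ 523.2 -384.1] -5.3656309266398425
edge near [ 441.2 -304. ] [ 428.  -453.1] [ 434.6  -378.55] -5.059273082637371
bar [ 480.5 -339.7] [ 476.5 -420.2] [ 478.5  -379.95] -2.8446556047733953
```

Emit:
play_rows([
  [[-13.2,25,0],[0,0,0]],
  [[-13.2,25,0],[0,0,0]],
  [[-13.2,25,0],[0,0,0]],
  [[-13.2,25,0],[0,0,0]],
  [[-13.2,25,0],[0,0,0]],
  [[-13.2,25,0],[0,0,0]],
  [[-13.2,25,0],[0,0,0]],
  [[-13.2,25,0],[0,0,0]],
  [[-13.2,25,0],[0,0,0]],
  [[-13.2,25,0],[0,0,0]],
  [[-13.2,25,0],[0,0,0]],
  [[-13.2,25,0],[0,0,0]],
  [[-13.2,25,0],[0,0,0]],
  [[-13.2,25,0],[0,0,0]],
  [[-13.2,25,0],[0,0,0]],
  [[0,0,0],[0,0,7]],
  [[0,0,0],[0,0,0.6]],
  [[0,0,0],[0,0,0]],
  [[0,0,0],[0,0,0]],
], fingers=50)

```text
time_s: 34.25
eef_pos: [480.2, -377.7, 222.5]
ee_rot: [-0.0, 0.999, -0.042, -0.0]
force: [-0.8, -0.0, 0.2]
grip_width: 0.585
```

Run:
```python
from h import *
go([479,-379,225],-5.2)
pic("wrist","w12.png")
for p,x in spot("wrist","cover_grip"): print("cover",p,x,onz("wrist",x,78),onz("wrist",x,114))
```

```text
yaw now -4.85 pos [ 480.2 -377.7  222.5] F [-0.8 -0.   0.2] w 49.9 t 34.2
shift tool [-1.   1.4 -2.5] turn [-0.03  0.02  0.35] q6 -0.77
cover 0.76 [323.3 203.8] [ 482.6 -367.9] [ 483.1 -359.4]
cover 0.68 [566.9 155.9] [ 706.  -338.3] [ 678.5 -333.5]
```

View pics/w12.png

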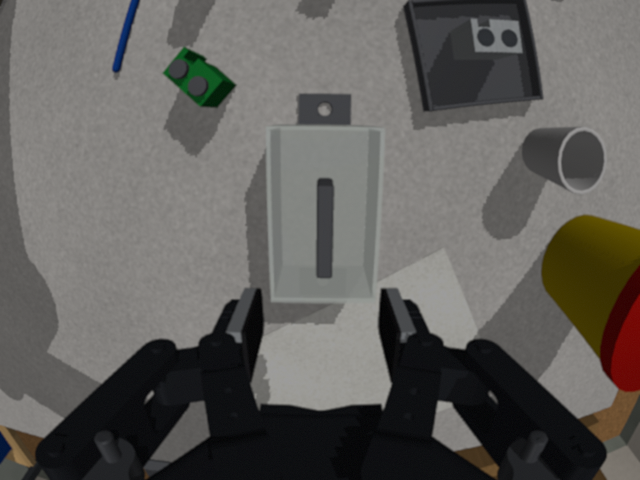

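The cover sits under the gripper: box top (266–384, 127–300), bar (325, 180–277), ear hole (324,108). The empty carrier is upright in the tray at (497,37).

Run:
```python
from h import *
P=[(266,127),(384,128),(373,299),(274,301)]
q=np.array([onz("wrist",p,78) for p in P]);print(q.tolist(),q.mean(0));d=(q[0]+q[1]-q[2]-q[3])/2;print(d,np.degrees(np.arctan2(-d[0],d[1])))
a,b=onz("wrist",(324.5,181),114),onz("wrist",(324,277),114);d=a-b;print(a,b,(a+b)/2,np.degrees(np.arctan2(-d[0],d[1])))
print("hole",onz("wrist",(324,108),5))
```

```text
[[443.9, -303.2], [534.3, -311.5], [519.0, -456.5], [432.3, -451.0]] [ 482.375 -380.55 ]
[ 13.45 146.4 ] -5.2491189537820375
[ 485.2 -343.4] [ 479.  -414.8] [ 482.1 -379.1] -4.962815093004039
hole [ 490.3 -291.2]
```

Emit:
play_rows([
  [[1.1,1.2,15],[0,0,0.3]],
  [[1.1,1.1,20],[0,0,0]],
  [[0,0,20],[0,0,0]],
  [[0,0,20],[0,0,0]],
  [[0,0,20],[0,0,0]],
  [[0,0,20],[0,0,0]],
  [[0,0,12],[0,0,0]],
  [[0,0,6],[0,0,0]],
  [[0,0,3],[0,0,0]],
  [[0,0,0],[0,0,0]],
  [[0,0,0],[0,0,0]],
])

```text
time_s: 35.27
eef_pos: [482.2, -381.2, 87.8]
ee_rot: [0.001, 0.999, -0.047, 0.001]
force: [-0.0, -0.8, 0.8]
grip_width: 0.585
```

Emit:
play_rows([
  [[0,0,0],[0,0,0]],
  [[0,0,0],[0,0,0]],
  [[0,0,0],[0,0,0]],
  [[0,0,0],[0,0,0]],
  [[0,0,0],[0,0,0]],
  [[0,0,0],[0,0,0]],
  [[0,0,0],[0,0,0]],
  [[0,0,0],[0,0,0]],
  [[0,0,0],[0,0,0]],
  [[0,0,0],[0,0,0]],
], fingers=2, squeeze=80)

```text
time_s: 36.1
eef_pos: [482.2, -381.1, 87.3]
ee_rot: [0.0, 0.999, -0.047, 0.0]
force: [1.6, 1.1, 5.5]
grip_width: 0.122
```

Run:
```python
from h import *
go([660.5,4.6,230],2.5)
```

```text
yaw now -5.35 pos [ 482.2 -381.1   87.3] F [1.6 1.1 5.5] w 10.4 t 36.1
shift tool [ 141.7 -400.6 -142.8] turn [ 0.05 -0.06 -7.85] q6 -0.77
```

Emit:
play_rows([
  [[0,0,-5],[0,0,0]],
  [[0,0,-10],[0,0,0]],
  [[0,0,-15],[0,0,0]],
  [[0,0,-20],[0,0,0]],
  [[0,0,-20],[0,0,0]],
  [[0,0,-20],[0,0,0]],
  [[0,0,-20],[0,0,0]],
  [[0,0,-15],[0,0,0]],
  [[0,0,-5],[0,0,0]],
  [[0,0,0],[0,0,0]],
])

```text
time_s: 36.93
eef_pos: [481.9, -381.1, 218.0]
ee_rot: [0.001, 0.999, -0.047, 0.001]
force: [-0.1, -0.2, -1.8]
grip_width: 0.124
```

Emit:
play_rows([
  [[7.1,-20,0],[0,0,0]],
  [[7.1,-20,0],[0,0,0]],
  [[7.1,-20,0],[0,0,0]],
  [[7.1,-20,0],[0,0,0]],
  [[7.1,-20,0],[0,0,0]],
  [[7.1,-20,0],[0,0,0]],
  [[7.1,-20,0],[0,0,0]],
  [[7.1,-20,0],[0,0,0]],
  [[7.1,-20,0],[0,0,0]],
  [[7.1,-20,0],[0,0,0]],
  [[7.1,-20,0],[0,0,0]],
  [[7.1,-20,0],[0,0,0]],
  [[7.1,-20,0],[0,0,0]],
  [[7.1,-20,0],[0,0,0]],
  [[7.1,-20,0],[0,0,0]],
  [[7.1,-20,0],[0,0,0]],
  [[7.1,-20,0],[0,0,0]],
  [[7.1,-20,0],[0,0,0]],
  [[7.1,-20,0],[0,0,0]],
  [[7.1,-20,0],[0,0,0]],
])

```text
time_s: 38.6
eef_pos: [660.3, 5.2, 215.0]
ee_rot: [-0.0, 0.999, -0.047, -0.002]
force: [0.2, -0.2, -2.7]
grip_width: 0.121
```

Emit:
play_rows([
  [[0,0,0],[0,0,-3.9]],
  [[0,0,0],[0,0,-3.9]],
  [[0,0,0],[0,0,0]],
  [[0,0,0],[0,0,0]],
])

```text
time_s: 38.93
eef_pos: [660.1, 4.1, 215.5]
ee_rot: [-0.0, 1.0, 0.02, -0.001]
force: [-0.1, -0.1, -2.2]
grip_width: 0.121
```

Run:
```python
from h import *
go([660.5,4.6,230],2.5)
pic("wrist","w13.png")
im=cv2.imread('pics/w13.png')
cv2.imwrite('pics/v13.png',cv2.resize(im[60:460,160:480],None,fx=1.5,fy=1.5,interpolation=cv2.INTER_CUBIC))
```

```text
yaw now 2.32 pos [660.1   4.1 215.5] F [-0.1 -0.1 -2.2] w 10.3 t 38.9
shift tool [  0.3  -0.5 -14.5] turn [-0.03  0.12 -0.18] q6 -0.21
```

View pics/v13.png

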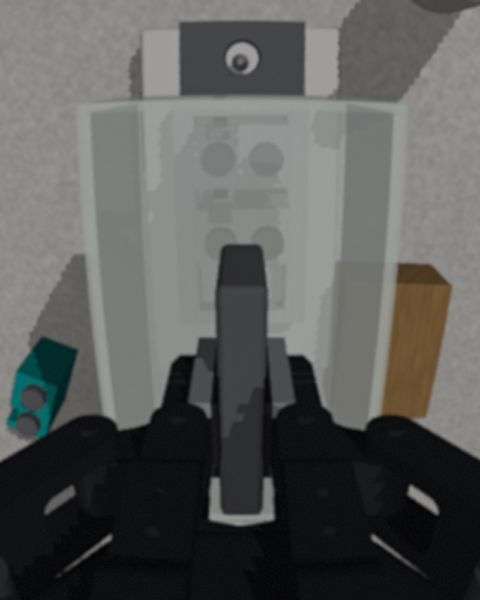

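The peg's tip shows through the +y ear hole: hole (241,57), peg (239,62) in the crop.

Run:
```python
from h import *
for n,p,z in [("hole",(320.7,98),131),("pegtip",(319.5,101.5),48),("peg base?",(319.5,101.5),40),("base l",(142/1.5+160,30/1.5+60),22),("base r",(338/1.5+160,30/1.5+60),22),("warmrimL",(167/1.5+160,111/1.5+60),40),("warmrimR",(308/1.5+160,111/1.5+60),40),("ear l",(180/1.5+160,23/1.5+60),131),("ear r",(304/1.5+160,23/1.5+60),131)]: print(n,onz("wrist",p,z))
```

```text
hole [655.9  93.8]
pegtip [654.8  95.1]
peg base? [654.8  95.5]
base l [595.9 114.9]
base r [712.6 119.5]
warmrimL [614.8  66.5]
warmrimR [694.9  69.6]
ear l [630.9 107.1]
ear r [680.5 109.1]
```

Emit:
play_rows([
  [[-0.7,-1.1,10],[0,0,-0.1]],
  [[0,0,15],[0,0,0]],
  [[0,0,15],[0,0,0]],
  [[0,0,15],[0,0,0]],
  [[0,0,10],[0,0,0]],
  [[0,0,6],[0,0,0]],
  [[0,0,3],[0,0,0]],
  [[0,0,2],[0,0,0]],
  [[0,0,2],[0,0,0]],
  [[0,0,2],[0,0,0]],
  [[0,0,2],[0,0,0]],
  [[0,0,2],[0,0,0]],
  [[0,0,0],[0,0,0]],
  [[0,0,0],[0,0,0]],
])

```text
time_s: 40.15
eef_pos: [659.8, 5.2, 132.8]
ee_rot: [-0.0, 1.0, 0.022, -0.0]
force: [0.0, -0.0, -2.5]
grip_width: 0.122
```

Emit:
play_rows([
  [[0,0,2],[0,0,0]],
  [[0,0,2],[0,0,0]],
  [[0,0,2],[0,0,0]],
  [[0,0,2],[0,0,0]],
  [[0,0,2],[0,0,0]],
  [[0,0,2],[0,0,0]],
  [[0,0,0],[0,0,0]],
])

```text
time_s: 40.73
eef_pos: [659.6, 5.2, 120.2]
ee_rot: [-0.0, 1.0, 0.022, -0.0]
force: [-0.1, 1.0, -2.9]
grip_width: 0.124
```

Both pegs are engaged and it runs freely.

Emit:
play_rows([
  [[0,0,2],[0,0,0]],
  [[0,0,2],[0,0,0]],
  [[0,0,2],[0,0,0]],
  [[0,0,2],[0,0,0]],
  [[0,0,2],[0,0,0]],
  [[0,0,1.5],[0,0,0]],
  [[0,0,0],[0,0,0]],
  [[0,0,0],[0,0,0]],
])

```text
time_s: 41.4
eef_pos: [659.9, 5.2, 109.4]
ee_rot: [0.0, 1.0, 0.022, 0.0]
force: [0.3, 0.1, -1.1]
grip_width: 0.123
```

Emit:
play_rows([
  [[0,0,1],[0,0,0]],
  [[0,0,1],[0,0,0]],
  [[0,0,0],[0,0,0]],
])

```text
time_s: 41.65
eef_pos: [660.0, 5.2, 109.3]
ee_rot: [0.0, 1.0, 0.022, 0.001]
force: [-5.0, 1.1, 11.1]
grip_width: 0.128
```

Emit:
play_rows([
  [[0,0,0],[0,0,0]],
  [[0,0,0],[0,0,0]],
  [[0,0,0],[0,0,0]],
  [[0,0,-10],[0,0,0]],
  [[0,0,-20],[0,0,0]],
  [[0,0,-25],[0,0,0]],
  [[0,0,-25],[0,0,0]],
  [[0,0,-25],[0,0,0]],
  [[0,0,-5],[0,0,0]],
  [[0,0,0],[0,0,0]],
], fingers=40)

```text
time_s: 42.48
eef_pos: [660.5, 5.1, 219.7]
ee_rot: [0.0, 1.0, 0.022, 0.002]
force: [0.1, 0.5, -0.8]
grip_width: 0.469
```

Run:
```python
from h import *
go([600,300,200],0)
pic("wrist","w14.png");im=pic("top","top2.png")
for n,z in [("test_top",71),("lever_grip",100),("timer",22),("cover_grip",122)]:
    for p,x in spot("top",n): print(n,p,x,onz("top",x,z))
cv2.imwrite('pics/v14.png',cv2.resize(cv2.cvtColor(im[190:290,95:215],cv2.COLOR_RGB2BGR),None,fx=5,fy=5,interpolation=cv2.INTER_CUBIC))
```

```text
yaw now 2.55 pos [660.5   5.1 219.7] F [ 0.1  0.5 -0.8] w 40.1 t 42.5
shift tool [ -47.4 -297.3   19.2] turn [ 0.05 -0.24  2.55] q6 -0.21
test_top 0.66 [160.6 253.2] [496.1 307.7]
test_top 0.46 [152.8 237.7] [526.1 324.4]
lever_grip 0.43 [126.5 233.8] [529.9 364.9]
timer 0.57 [168.2 352.4] [298.2 298.6]
cover_grip 0.75 [341.6 156.2] [683.1 -38.7]
```

Emit:
play_rows([
  [[-9.2,-19.8,0],[0,0,0]],
  [[-9.2,-19.8,0],[0,0,0]],
  [[-9.2,-19.8,0],[0,0,0]],
  [[-9.2,-19.8,0],[0,0,0]],
  [[-9.2,-19.8,0],[0,0,0]],
  [[-9.2,-19.8,0],[0,0,0]],
  [[-9.2,-19.8,0],[0,0,0]],
  [[-9.2,-19.8,0],[0,0,0]],
  [[-9.2,-19.8,0],[0,0,0]],
  [[-9.2,-19.8,0],[0,0,0]],
  [[-9.2,-19.8,0],[0,0,0]],
  [[-9.2,-19.8,0],[0,0,0]],
  [[-9.2,-19.8,0],[0,0,0]],
  [[-9.2,-19.8,0],[0,0,0]],
  [[-9.2,-19.8,0],[0,0,0]],
  [[0,0,0],[0,0,2.5]],
  [[0,0,0],[0,0,0]],
  [[0,0,0],[0,0,0]],
], fingers=0)

```text
time_s: 44.28
eef_pos: [508.7, 295.6, 216.8]
ee_rot: [0.0, 1.0, 0.001, -0.0]
force: [-0.3, 0.3, -0.4]
grip_width: -0.0
```

Run:
```python
from h import *
go([500,310,150],0)
im=pic("wrist","w15.png")
for n,z in [("test_top",71),("lever_grip",108),("lever_hinge",55)]:
    for p,x in spot("wrist",n): print(n,p,x,onz("wrist",x,z))
```

```text
yaw now 0.11 pos [508.7 295.6 216.8] F [-0.3  0.3 -0.4] w -0.0 t 44.3
shift tool [ -8.6 -14.4  66.8] turn [0.02 0.04 0.11] q6 0.33
test_top 0.64 [310.7 196.2] [500.5 311. ]
lever_grip 0.87 [351.  126.2] [528.7 367.4]
lever_hinge 0.93 [347.2 157.4] [530.2 340.3]
```

View pics/w15.png

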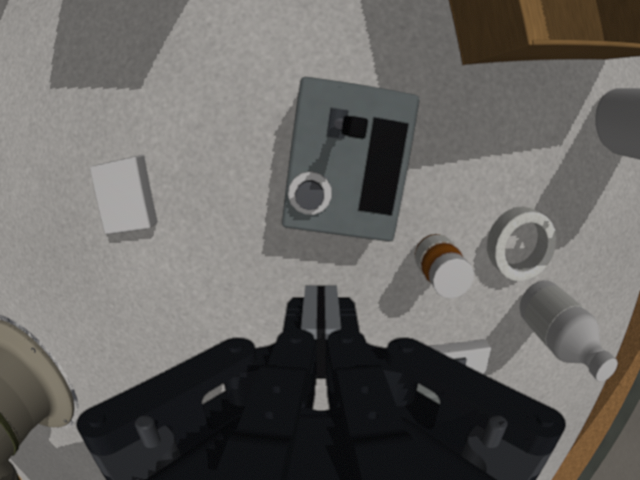

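The power unit is in view: button in its white ring at (311,195), lever bracket (338,123), black handle upright at (354,127), unit top corners (304,78), (418,95), (392,241), (284,226).

Run:
```python
from h import *
P=[(304,78),(418,95),(392,241),(284,226)]
q=np.array([onz("wrist",p,55) for p in P]);print(q.tolist(),q.mean(0));e=(q[1]-q[0]+q[2]-q[3])/2;f=(q[0]+q[1]-q[2]-q[3])/2;print(np.hypot(*e),np.hypot(*f),np.degrees(np.arctan2(e[1],e[0])),np.degrees(np.arctan2(-f[0],f[1])))
for n,p,z in [("btn",(312,196),71),("ring",(309.5,194),60),("ring",(309.5,194),71),("bracket",(338,123),55),("handle",(355,127),122),("handle foot",(345,124),95)]: print(n,onz("wrist",p,z))
```

```text
[[495.1, 405.6], [588.4, 394.1], [571.1, 267.8], [477.0, 281.5]] [532.9  337.25]
94.54337628834713 126.44496826683144 -7.658719141991383 -8.046795720804926
btn [501.6 311.2]
ring [499.3 310.5]
ring [499.6 312.8]
bracket [522.5 368.6]
handle [530.2 367.2]
handle foot [525.5 368.6]
```

Emit:
play_rows([
  [[-2,-4,20],[0,0,0]],
  [[-2,-4,20],[0,0,0]],
  [[-2,-4,25],[0,0,0]],
  [[-1.7,-4,25],[0,0,0]],
  [[0,0,20],[0,0,0]],
  [[0,0,15],[0,0,0]],
  [[0,0,8],[0,0,0]],
  [[0,0,5],[0,0,0]],
  [[0,0,0],[0,0,0]],
  [[0,0,0],[0,0,0]],
])

```text
time_s: 45.32
eef_pos: [501.5, 311.7, 80.1]
ee_rot: [-0.0, 1.0, 0.0, 0.001]
force: [-0.0, 0.1, 0.8]
grip_width: 0.003
```

Emit:
play_rows([
  [[0,0,2],[0,0,0]],
  [[0,0,2],[0,0,0]],
  [[0,0,2],[0,0,0]],
  [[0,0,2],[0,0,0]],
  [[0,0,0],[0,0,0]],
])

```text
time_s: 45.73
eef_pos: [501.0, 311.7, 71.1]
ee_rot: [0.0, 1.0, 0.0, -0.0]
force: [-0.9, 0.2, 1.0]
grip_width: -0.001
```

Emit:
play_rows([
  [[0,0,2],[0,0,0]],
  [[0,0,2],[0,0,0]],
  [[0,0,1],[0,0,0]],
  [[0,0,1],[0,0,0]],
  [[0,0,0],[0,0,0]],
  [[0,0,0],[0,0,0]],
])

```text
time_s: 46.23
eef_pos: [501.2, 311.8, 65.5]
ee_rot: [-0.0, 1.0, 0.0, 0.0]
force: [-0.1, 0.2, 4.3]
grip_width: -0.001
```

Run:
```python
from h import *
go([501,311.7,64.5],0)
pic("top","top3.png")
for p,x in spot("top","lever_grip"): print(p,x,onz("top",x,77),onz("top",x,109))
a,b=cv2.imread('pics/top2.png'),cv2.imread('pics/top3.png')
d=cv2.absdiff(a,b).max(2);print(d[215:290,105:150].max(), np.argwhere(d[220:280,100:145]>60)[:0])
m=(b[215:290,100:160].max(2)<45); ys,xs=np.nonzero(m);print("dark",len(xs)); 
n,l,s,c=cv2.connectedComponentsWithStats(m.astype(np.uint8));print([(s[i].tolist(),(c[i]+[100,215]).round(1).tolist()) for i in range(1,n)])
```

```text
yaw now 0.04 pos [501.2 311.8  65.5] F [-0.1  0.2  4.3] w -0.1 t 46.2
shift tool [-0.2  0.1  1. ] turn [-0.01 -0.02  0.04] q6 0.36
105 []
dark 316
[([44, 0, 16, 37, 299], [153.3, 229.7]), ([44, 28, 2, 2, 3], [144.3, 243.7]), ([46, 31, 1, 1, 1], [146.0, 246.0]), ([58, 36, 2, 7, 13], [158.5, 254.2])]
```

Emit:
play_rows([
  [[0,0,1],[0,0,0]],
  [[0,0,0.5],[0,0,0]],
  [[0,0,0],[0,0,0]],
  [[0,0,0],[0,0,0]],
])

```text
time_s: 46.67
eef_pos: [501.2, 311.8, 64.1]
ee_rot: [-0.0, 1.0, 0.0, 0.0]
force: [-0.6, -1.6, 6.5]
grip_width: -0.001
```

Emit:
play_rows([
  [[0,0,-5],[0,0,0]],
  [[0,0,-10],[0,0,0]],
  [[0,5,-20],[0,0,0]],
  [[0,5,-25],[0,0,0]],
  [[0,5,-25],[0,0,0]],
  [[0,5,-25],[0,0,0]],
  [[0,0,-20],[0,0,0]],
  [[0,0,0],[0,0,0]],
  [[0,0,0],[0,0,0]],
])

```text
time_s: 47.42
eef_pos: [501.1, 291.7, 194.7]
ee_rot: [-0.0, 1.0, 0.0, 0.001]
force: [-0.2, -0.2, -0.9]
grip_width: -0.003
```

Run:
```python
from h import *
pic("wrist","w16.png")
for p,x in spot("wrist","lever_grip"): print(p,x,onz("wrist",x,77),onz("wrist",x,109))
go([468,376,190],82.2)
b=cv2.imread('pics/w16.png');m=(b.max(2)<40).astype(np.uint8);n,l,s,c=cv2.connectedComponentsWithStats(m)
print([(s[i].tolist(),c[i].round(1).tolist(),onz("wrist",c[i],77).tolist()) for i in range(1,n) if s[i,4]>40 and c[i,1]<260])
```

```text
0.59 [286.2 111.5] [476.  373.8] [479.  373.3]
yaw now 0.05 pos [500.5 291.6 192.8] F [ 0.8 -0.2 -0.7] w -0.3 t 47.5
shift tool [-32.4 -84.4   2.8] turn [-5.000e-02  1.200e-01 -8.215e+01] q6 0.32
[([255, 99, 38, 21, 641], [273.5, 108.7], [467.3, 376.0]), ([371, 114, 52, 103, 3606], [396.4, 165.1], [553.2, 336.8])]
```

The lever is down: black handle at (273,109), i.e. (467,376), as predicted. I'll grip it across its width and swing it along its arc.

Emit:
play_rows([
  [[-6.6,-16.9,0],[0,0,0]],
  [[-6.6,-16.9,0],[0,0,0]],
  [[-6.6,-16.9,0],[0,0,0]],
  [[-6.6,-16.9,0],[0,0,0]],
  [[-6.6,-16.8,0],[0,0,0]],
  [[0,0,0],[0,0,-6.9]],
  [[0,0,0],[0,0,-6.9]],
  [[0,0,0],[0,0,-6.9]],
  [[0,0,0],[0,0,-6.9]],
  [[0,0,0],[0,0,-6.9]],
  [[0,0,0],[0,0,-6.9]],
  [[0,0,0],[0,0,-6.9]],
  [[0,0,0],[0,0,-6.9]],
  [[0,0,0],[0,0,-6.9]],
  [[0,0,0],[0,0,-6.9]],
  [[0,0,0],[0,0,-6.9]],
  [[0,0,0],[0,0,-6.3]],
  [[0,0,0],[0,0,0]],
  [[0,0,0],[0,0,0]],
], fingers=50)

```text
time_s: 49.1
eef_pos: [467.6, 376.0, 192.8]
ee_rot: [-0.0, 0.754, 0.656, -0.001]
force: [-0.1, -0.3, 0.1]
grip_width: 0.586
```

Run:
```python
from h import *
go([467.5,376,66],82.2)
pic("wrist","w17.png")
b=cv2.imread('pics/w17.png');m=(b.max(2)<40).astype(np.uint8);n,l,s,c=cv2.connectedComponentsWithStats(m)
print([(s[i].tolist(),c[i].round(1).tolist(),onz("wrist",c[i],77).tolist()) for i in range(1,n) if s[i,4]>40])
```

```text
yaw now 82.06 pos [467.6 376.  192.8] F [-0.1 -0.3  0.1] w 50.0 t 49.1
shift tool [1.000e-01 1.000e-01 1.268e+02] turn [-0.09  0.06 -0.14] q6 -0.95
[([312, 212, 21, 33, 623], [321.6, 228.1], [468.5, 376.4]), ([13, 289, 594, 191, 58256], [318.2, 413.4], [651.6, 347.7]), ([67, 342, 29, 5, 99], [81.1, 344.0], [554.5, 121.3])]
```

Emit:
play_rows([
  [[0,0,15],[0,0,0]],
  [[0,0,25],[0,0,0]],
  [[0,0,25],[0,0,0]],
  [[0,0,25],[0,0,0]],
  [[0,0,20],[0,0,0]],
  [[0,0,12],[0,0,0]],
  [[0,0,7],[0,0,0]],
  [[0,0,1],[0,0,0]],
  [[0,0,0],[0,0,0]],
])

```text
time_s: 49.9
eef_pos: [468.3, 376.3, 64.3]
ee_rot: [0.0, 0.754, 0.657, 0.0]
force: [0.9, 0.7, -0.2]
grip_width: 0.588
```

Emit:
play_rows([
  [[0,0,0],[0,0,0]],
  [[0,0,0],[0,0,0]],
  [[0,0,0],[0,0,0]],
  [[0,0,0],[0,0,0]],
  [[0,0,0],[0,0,0]],
  [[0,0,0],[0,0,0]],
  [[0,0,0],[0,0,0]],
  [[0,0,0],[0,0,0]],
], fingers=4, squeeze=25)

```text
time_s: 50.57
eef_pos: [468.3, 376.5, 64.7]
ee_rot: [0.0, 0.753, 0.658, 0.001]
force: [-1.4, 0.4, 6.3]
grip_width: 0.151
```

Emit:
play_rows([
  [[0,3,-5.2],[0,0,0]],
  [[0,3.5,-4.9],[0,0,0]],
  [[0,4,-4.5],[0,0,0]],
  [[0,4.4,-4.1],[0,0,0]],
  [[0,4.8,-3.6],[0,0,0]],
  [[0,5.1,-3.1],[0,0,0]],
  [[0,0,0],[0,0,0]],
])

```text
time_s: 51.15
eef_pos: [493.6, 372.7, 89.9]
ee_rot: [0.0, 0.754, 0.657, 0.001]
force: [-2.0, 3.8, 0.8]
grip_width: 0.157
```

Emit:
play_rows([
  [[0,5.4,-2.6],[0,0,0]],
  [[0,5.6,-2.1],[0,0,0]],
  [[0,5.8,-1.5],[0,0,0]],
  [[0,5.9,-0.9],[0,0,0]],
  [[0,6,-0.3],[0,0,0]],
  [[0,6,0.3],[0,0,0]],
  [[0,1.5,0.2],[0,0,0]],
  [[0,0,0],[0,0,0]],
  [[0,0,0],[0,0,0]],
])

```text
time_s: 51.9
eef_pos: [528.8, 367.9, 96.9]
ee_rot: [0.0, 0.753, 0.658, 0.001]
force: [-1.5, 2.3, 4.3]
grip_width: 0.159
```

Release, rise, and check the whole scene.

Emit:
play_rows([
  [[0,0,0],[0,0,0]],
  [[0,0,0],[0,0,0]],
  [[0,0,0],[0,0,0]],
  [[0,0,0],[0,0,0]],
  [[0,0,-10],[0,0,0]],
  [[0,0,-20],[0,0,0]],
  [[0,0,-25],[0,0,0]],
  [[0,0,-25],[0,0,0]],
  [[0,0,-25],[0,0,0]],
  [[0,-30,-25],[0,0,0]],
  [[0,-30,-10],[0,0,0]],
  [[0,-30,0],[0,0,0]],
  [[0,-30,0],[0,0,0]],
  [[0,0,0],[0,0,0]],
  [[0,0,0],[0,0,0]],
], fingers=50)

```text
time_s: 53.15
eef_pos: [408.7, 384.4, 237.3]
ee_rot: [0.0, 0.753, 0.658, 0.001]
force: [0.9, -0.2, 0.3]
grip_width: 0.585
```

Run:
```python
from h import *
go([0,0,0],82)
pic("wrist","w18.png");pic("top","top4.png");pic("scene","scene4.png")
for p,x in spot("wrist","lever_grip"): print(p,x,onz("wrist",x,109))
f=lambda n,x,y,w,h,k:cv2.resize(cv2.imread(n)[y:y+h,x:x+w],None,fx=k,fy=k,interpolation=cv2.INTER_CUBIC)
o=np.zeros((600,800,3),np.uint8)
a=f('pics/scene4.png',180,150,310,240,1.29);o[:a.shape[0],:a.shape[1]]=a
b=f('pics/top4.png',230,110,250,190,1.55);o[:b.shape[0],405:405+b.shape[1]]=b[:,:395]
c=f('pics/w18.png',0,0,640,480,.58);o[315:315+c.shape[0],:c.shape[1]]=c
d=f('pics/top4.png',90,180,130,100,2.8);o[315:315+d.shape[0],405:405+d.shape[1]]=d
cv2.imwrite('pics/v18.png',o)
```

```text
yaw now 82.33 pos [408.7 384.4 237.3] F [ 0.9 -0.2  0.3] w 49.9 t 53.1
shift tool [-435.7 -354.1  236.5] turn [ 0.08 -0.04  0.33] q6 -0.89
0.89 [320.8 281.3] [458.9 377.2]
0.55 [ 76.4 365.6] [534.1  94.9]
0.3 [303.1 309.2] [482.4 359.1]
```

View pics/v18.png

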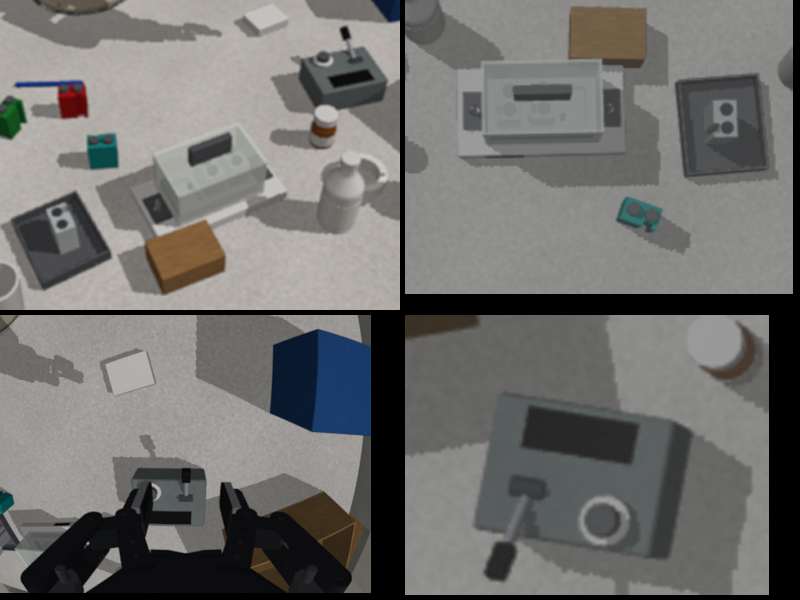

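The cover is down with both ears over the pegs, and the empty carrier is in the tray. But the lever hangs forward again: in the top inset the handle is at (500,560), in front of the unit. I'll lift it again, deeper in the grip, and check before letting go.

```bash
cat >> h.py <<'E'
def blobs(f,z=77,cam="wrist",rmax=300,lo=40):
    b=cv2.imread(f);m=(b.max(2)<40).astype(np.uint8);n,l,s,c=cv2.connectedComponentsWithStats(m)
    for i in range(1,n):
        if s[i,4]>lo and c[i,1]<rmax: print(s[i].tolist(),c[i].round(1).tolist(),[onz(cam,c[i],zz).tolist() for zz in (77,109)])
E
python3 - <<'E'
from h import *
blobs('pics/w18.png',rmax=400)
go([467.8,376.2,190],82.2)
E
```

```text
[313, 265, 17, 25, 381] [320.6, 276.3] [[469.0, 375.7], [454.4, 377.6]]
[94, 359, 26, 4, 87] [105.8, 360.4] [[548.9, 112.9], [525.8, 142.8]]
yaw now 82.19 pos [410.4 383.8 236. ] F [0.4 0.3 0.9] w 49.6 t 53.4
shift tool [ 0.3 57.9 46. ] turn [ 0.01  0.01 -0.01] q6 -0.89
```

Emit:
play_rows([
  [[0,20,5],[0,0,0]],
  [[0,20,10],[0,0,0]],
  [[0,18.5,20],[0,0,0]],
  [[0,0,25],[0,0,0]],
  [[0,0,25],[0,0,0]],
  [[0,0,25],[0,0,0]],
  [[0,0,25],[0,0,0]],
  [[0,0,20],[0,0,0]],
  [[0,0,10],[0,0,0]],
  [[0,0,7],[0,0,0]],
  [[0,0,3],[0,0,0]],
  [[0,0,0],[0,0,0]],
  [[0,0,0],[0,0,0]],
])

```text
time_s: 54.43
eef_pos: [468.1, 376.4, 62.1]
ee_rot: [0.0, 0.753, 0.658, 0.001]
force: [0.3, 0.2, 1.0]
grip_width: 0.583
```

Emit:
play_rows([
  [[0,0,0],[0,0,0]],
  [[0,0,0],[0,0,0]],
  [[0,0,0],[0,0,0]],
  [[0,0,0],[0,0,0]],
  [[0,0,0],[0,0,0]],
  [[0,0,0],[0,0,0]],
  [[0,0,0],[0,0,0]],
  [[0,0,0],[0,0,0]],
], fingers=4, squeeze=30)

```text
time_s: 55.1
eef_pos: [467.7, 376.5, 61.7]
ee_rot: [0.0, 0.753, 0.658, 0.001]
force: [-1.5, 1.4, 5.8]
grip_width: 0.156
```

Run:
```python
from h import *
go([0,0,0],82.2)
pic("wrist","w19.png");blobs('pics/w19.png',rmax=400)
```

```text
yaw now 82.25 pos [467.7 376.5  61.7] F [-1.5  1.4  5.8] w 13.3 t 55.1
shift tool [-436.2 -412.7   61. ] turn [ 0.04 -0.05  0.05] q6 -0.95
```

Emit:
play_rows([
  [[0,3,-5.2],[0,0,0]],
  [[0,3.5,-4.9],[0,0,0]],
  [[0,4,-4.5],[0,0,0]],
  [[0,4.4,-4.1],[0,0,0]],
  [[0,4.8,-3.6],[0,0,0]],
  [[0,5.1,-3.1],[0,0,0]],
  [[0,5.4,-2.6],[0,0,0]],
  [[0,5.6,-2.1],[0,0,0]],
  [[0,5.8,-1.5],[0,0,0]],
  [[0,5.9,-0.9],[0,0,0]],
  [[0,6,-0.3],[0,0,0]],
  [[0,6,0.3],[0,0,0]],
  [[0,0,0],[0,0,0]],
  [[0,0,0],[0,0,0]],
])

```text
time_s: 56.32
eef_pos: [526.5, 368.3, 94.0]
ee_rot: [-0.0, 0.753, 0.658, 0.0]
force: [-1.8, 3.0, 3.0]
grip_width: 0.157
```

Emit:
play_rows([
  [[0,2,0.3],[0,0,0]],
  [[0,1.5,0.2],[0,0,0]],
  [[0,1,0],[0,0,0]],
  [[0,0,0],[0,0,0]],
  [[0,0,0],[0,0,0]],
])

```text
time_s: 56.73
eef_pos: [530.7, 367.7, 93.5]
ee_rot: [-0.0, 0.753, 0.658, -0.0]
force: [-4.5, 1.8, 4.9]
grip_width: 0.156
```

Run:
```python
from h import *
go([0,0,0],82.2)
print(ctrl.sense()["wrist_torque"])
pic("wrist","w20.png");b=cv2.imread('pics/w20.png')
print(b[170:330:8,290:352:5].max(2))
```

```text
yaw now 82.25 pos [530.7 367.7  93.5] F [-4.5  1.8  4.9] w 13.3 t 56.7
shift tool [-435.9 -476.2   93.5] turn [-0.01 -0.01  0.05] q6 -1.01
[ 0.43980954  0.89845268 -0.08026748]
[[126 124 124 125 120 121 121 124 126 123 126 126 133]
 [ 55  56  54  53  55  55  55  56  56  53  55  53  54]
 [ 63  65  66  66  65  65  62  64  65  64  63  64  62]
 [104 105 106 106 105 107 106 106 105 106 107 107 108]
 [108 106 107 107 107 108 108 108 109 108 109 107 108]
 [108 108 106 107 108 110 109 108 107 108 107 105 105]
 [108 109 107 108 109 111 109 108 107 107 107 107 107]
 [108 109 107 108 107 108 108 108 107 108 107 107 106]
 [ 75  89 109 108 108 108 107 106 107 106 106 106 107]
 [ 77  75  47  49  57  56  57  56  57  56  56 101 106]
 [ 75  76  52  52  52  64  78  71  69  68  68 101 108]
 [108  86  64  64  61  81  77  72  70  69  68 103 107]
 [106 108  89  87  87  79  78  70  84  84  82 106 107]
 [106 108 106 104 105  79  78  66  96 108 109 108 109]
 [107 109 109  45   8   9  11  10  10   9 111 109 109]
 [ 71  72  52   8  11  12   8  10  11   9  24  72  72]
 [ 72  72  33   8  12  11   8   8   9   8  11  72  72]
 [ 72  71  15  11  11  13  11  11  14  10  10  72  72]
 [ 73  73  13  14  12  13  16  14  13  16  12  69  71]
 [ 72  70  13  14  13  14  14  15  15  11  13  58  71]]
```

Run:
```python
from h import *
b=cv2.imread('pics/w20.png');print([ (r,int(b[r,322].max())) for r in range(240,300,2)])
u=np.array([.991,-.136])
for r in (280,):
  for a in (.3,.2,.1,0,-.1,-.15): 
    z=50+47*np.cos(a); print(a, (np.array([521,369])+u*(-47*np.sin(a))).round(1), onz("wrist",(322,r),z))
print("bracket",onz("wrist",(325,241),60),onz("wrist",(325,262),60))
```

```text
[(240, 65), (242, 56), (244, 61), (246, 61), (248, 65), (250, 72), (252, 73), (254, 73), (256, 73), (258, 73), (260, 73), (262, 72), (264, 73), (266, 74), (268, 74), (270, 73), (272, 74), (274, 73), (276, 75), (278, 52), (280, 14), (282, 8), (284, 10), (286, 9), (288, 9), (290, 11), (292, 10), (294, 12), (296, 10), (298, 11)]
0.3 [507.2 370.9] [518.  369.8]
0.2 [511.7 370.3] [517.5 369.8]
0.1 [516.4 369.6] [517.1 369.9]
0 [521. 369.] [517.  369.9]
-0.1 [525.6 368.4] [517.1 369.9]
-0.15 [528. 368.] [517.3 369.8]
bracket [513.1 372.1] [524.4 370.6]
```

The handle's near edge (row 279) puts the lever at only about −0.05 rad, so it has slipped about 6 mm behind in the grip. I'll push further to the stop before releasing.

Emit:
play_rows([
  [[0,2,0.2],[0,0,0]],
  [[0,2,0.2],[0,0,0]],
  [[0,2,0.2],[0,0,0]],
  [[0,2,0.3],[0,0,0]],
  [[0,0,0],[0,0,0]],
  [[0,0,0],[0,0,0]],
])

```text
time_s: 57.28
eef_pos: [538.9, 366.5, 91.9]
ee_rot: [-0.0, 0.753, 0.658, 0.0]
force: [-3.4, 3.3, 0.9]
grip_width: 0.155
```

```bash
cat > chk.py <<'E'
from h import *
import sys
go([0,0,0],82.2);pic("wrist",sys.argv[1]);b=cv2.imread('pics/'+sys.argv[1])
col=b[200:400,322].max(1);r=200+int(np.argmax(col<30));print("edge row",r,onz("wrist",(322,r),96.5))
for p,x in spot("wrist","lever_grip"): print(p,x,onz("wrist",x,109))
blobs('pics/'+sys.argv[1],rmax=400)
E
python3 chk.py w21.png
```

```text
yaw now 82.24 pos [538.9 366.5  91.9] F [-3.4  3.3  0.9] w 13.3 t 57.3
shift tool [-435.9 -484.5   91.9] turn [-0.   -0.    0.04] q6 -1.02
edge row 276 [523.  368.9]
0.87 [320.1 298.2] [526.5 367.7]
[208, 197, 15, 32, 102] [217.3, 211.0] [[494.3, 325.5], [487.4, 335.9]]
[0, 333, 28, 6, 113] [12.8, 335.8] [[556.2, 148.7], [536.7, 195.0]]
```

Emit:
play_rows([
  [[0,1.5,0.2],[0,0,0]],
  [[0,1.5,0.2],[0,0,0]],
  [[0,0,0],[0,0,0]],
  [[0,0,0],[0,0,0]],
])

```text
time_s: 57.72
eef_pos: [540.7, 366.3, 91.5]
ee_rot: [-0.001, 0.753, 0.658, -0.001]
force: [-7.7, 2.7, 3.3]
grip_width: 0.157
```

Emit:
play_rows([
  [[0,0,0],[0,0,0]],
  [[0,0,0],[0,0,0]],
  [[0,0,0],[0,0,0]],
  [[0,0,0],[0,0,0]],
  [[0,0,0],[0,0,0]],
  [[0,0,0],[0,0,0]],
  [[0,0,0],[0,0,0]],
  [[0,0,0],[0,0,0]],
], fingers=50)

```text
time_s: 58.38
eef_pos: [541.9, 366.0, 91.8]
ee_rot: [0.0, 0.753, 0.658, 0.0]
force: [-0.6, -0.2, -1.3]
grip_width: 0.584
```

```bash
python3 chk.py w22.png
```

```text
yaw now 82.25 pos [541.9 366.   91.8] F [-0.6 -0.2 -1.3] w 49.8 t 58.4
shift tool [-435.8 -487.5   91.8] turn [0.01 0.   0.05] q6 -1.02
edge row 272 [524.2 368.7]
0.75 [319.4 296.1] [528.4 367.1]
[206, 190, 16, 34, 121] [216.4, 204.4] [[494.2, 325.3], [487.9, 335.7]]
[0, 331, 27, 5, 107] [12.8, 333.2] [[557.0, 150.1], [537.9, 196.1]]
```

It's at the stop and staying there with the fingers open. Rising straight up and rechecking.

Emit:
play_rows([
  [[0,0,-10],[0,0,0]],
  [[0,0,-20],[0,0,0]],
  [[0,0,-25],[0,0,0]],
  [[0,0,-25],[0,0,0]],
  [[0,0,-25],[0,0,0]],
  [[0,0,-25],[0,0,0]],
  [[0,0,-10],[0,0,0]],
  [[0,-25,0],[0,0,0]],
  [[0,-30,0],[0,0,0]],
  [[0,-30,0],[0,0,0]],
  [[0,-30,0],[0,0,0]],
  [[0,0,0],[0,0,0]],
  [[0,0,0],[0,0,0]],
])

```text
time_s: 59.57
eef_pos: [426.9, 381.9, 232.2]
ee_rot: [0.0, 0.753, 0.658, 0.0]
force: [1.5, 0.3, 1.1]
grip_width: 0.586
```

Run:
```python
from h import *
go([0,0,0],82.2);pic("wrist","w23.png");blobs('pics/w23.png',rmax=400)
for p,x in spot("wrist","lever_grip"): print(p,x,onz("wrist",x,109))
pic("scene","scene5.png")
for n in ("lever_grip","cover_grip","spent_mid","carrier2_mid"): print(n,spot("scene",n))
pic("top","top5.png")
# change check: start vs now
for a,c in (("top0.png","top5.png"),("scene0.png","scene5.png")):
    d=cv2.absdiff(cv2.imread('pics/'+a),cv2.imread('pics/'+c)).max(2)>45
    n,l,s,ce=cv2.connectedComponentsWithStats(cv2.morphologyEx(d.astype(np.uint8),cv2.MORPH_CLOSE,np.ones((5,5))))
    print(a,[s[i].tolist() for i in range(1,n) if s[i,4]>25])
```

```text
yaw now 82.34 pos [426.9 381.9 232.2] F [1.5 0.3 1.1] w 50.0 t 59.6
shift tool [-435.4 -372.2  232. ] turn [ 0.02 -0.01  0.14] q6 -0.91
[89, 350, 26, 5, 88] [101.5, 352.2] [[552.3, 113.9], [530.5, 143.8]]
[0, 393, 18, 6, 49] [7.4, 396.3] [[645.2, -142.6], [613.3, -85.1]]
0.66 [320.8 337.4] [527.7 367.9]
lever_grip [(0.65, array([354.8, 309.2]))]
cover_grip [(0.94, array([337.3, 283.5]))]
spent_mid [(0.75, array([352.7, 310.4])), (0.62, array([230. , 328.4]))]
carrier2_mid [(0.79, array([259.8, 266.6])), (0.75, array([186.7, 239.9])), (0.61, array([237. , 227.4]))]
top0.png [[336, 148, 21, 4, 84], [300, 165, 37, 27, 483], [358, 167, 12, 25, 281], [268, 170, 11, 24, 234], [429, 175, 15, 23, 173], [281, 197, 8, 7, 31], [0, 231, 104, 249, 10798], [450, 254, 17, 25, 337], [411, 259, 20, 24, 218], [499, 265, 44, 11, 321], [344, 271, 12, 20, 118], [0, 458, 26, 22, 392]]
scene0.png [[232, 0, 90, 81, 2544], [416, 0, 76, 115, 3228], [409, 14, 5, 20, 51], [195, 63, 18, 42, 251], [231, 102, 12, 6, 35], [266, 104, 90, 22, 875], [77, 115, 67, 29, 1060], [153, 146, 203, 46, 3728], [246, 222, 43, 33, 843], [68, 248, 158, 78, 3947], [255, 253, 115, 75, 2975], [107, 259, 41, 23, 636], [374, 271, 18, 30, 244], [352, 274, 17, 12, 110], [216, 307, 24, 35, 309]]
```

The lever now shows at its starting pose, and nothing has changed around the other items. Handing in.

```bash
python3 -c "
from h import *
print(ctrl.finish_job())"
```

```text
the job is handed in; nothing more can be done
None
```

The job is done and handed in, with the robot's clock at about 60 s. No verdict came back.

- **Carriers:** The empty carrier stands upright in the grey tray. Two aluminium carriers were on the table. I seated one in the +y pocket, after regrasping it to turn it half round, and the other in the middle pocket. Both went past the rib height without resistance and stopped at floor height.
- **Cover:** It went down over both pegs and met resistance at the expected seated height, about 11 N. The later picture shows both ears over the pegs.
- **Button:** Pressed its full 7 mm. The lever then showed in the dropped position.
- **Lever:** The first lift failed, because the handle slipped in the grip and the lever fell forward again. The second time I pushed it to the back stop, about 8 N, and checked before and after letting go.
- **Last checks:** The final wrist picture puts the handle at (528, 368), its rest position. Comparing start and end pictures shows no change at the lever, the look-alikes or the other items. One small patch beside the swab box I put down to the cover's top showing there. I had used all 16 picture views by then, so these last checks are from numbers only. One weak network hit reported a lever on the cover, which I took to be false.

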